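# Set the rack feeder to hand drive

## Robot

A 6-joint arm with a two-finger parallel gripper is mounted at the origin on the work surface. World frame = base frame: x ahead of the robot, y to its left, z up, the work surface at z = 0. Lengths are in m, angles in degrees, forces in N, time in s.
With the tool pointing down it reaches from about 0.375 to 0.9 m from the base axis. Payload 3.1 kg.
Tool frame: the origin (TCP) lies at the very end of the fingers, on their centre line; the grasp point (between the pads) lies 19 mm behind it; z points along the fingers, y is the direction in which the jaws open and shut (so a half turn about z gives the same grasp; the last joint's range is limited). The gripper opens to 87 mm and grips with 3 to 60 N. Pads are 19 mm wide; open, the fingers measure 117 mm over their backs; the gripper's body (75 mm by 190 mm) begins 51 mm behind the grasp point.
Start: joints at [61.908, 30.224, 82.088, -0, 67.689, -10.227], TCP at [0.192, 0.595, 0.188] pointing down, gripper open.
Joint ranges: [-176.69, 176.69], [-43.24, 126.21], [12.49, 139.97], [-82, 262], [0, 151.66], [-163.58, 163.58]. Speed limits (degrees/s): [159.86, 159.86, 180, 180, 180, 180].

## Interface

Orientations are given as a 3x3 rotation matrix whose columns are the frame's x, y, z axes.
In Python, from rig import bot gives the robot as it stands. The module is installed in compiled form; this text tells all that it offers.
- The arm moves only by the tool play_rows, never from a script. Its argument "targets" is a list of rows, each a list of 7 numbers: the closure, from 0 (fully open) to 1 (shut), then the shift along the world's x, y, z in m, then the turn, a rotation vector about the world's x, y, z in rad. A call has 1 to 12 rows; each row shifts and turns the commanded pose from where the row before left it; what a row does not reach is not made up. A row lasts 1/8 s, in which the tool goes at most 62.5 mm and 10.7 degrees, less where a joint would pass 70% of its speed; a pose out of reach is approached as far as the arm can. A call with a gripper value outside its range is refused whole. The fingers move at their own pace and stop on an object; the grip force is fixed at half the most. Time passes only in rows, so rows that do not move let the fingers close. It gives the time, the measured TCP pose, the force and the opening at its end, in the units of the state.
- bot.read_state(): the state, without advancing time (a new reading comes with each control period).
- bot.capture(name): name is "side" or "top"; returns the picture (420x560x3 uint8, blue, green, red); there is no depth.
- bot.get_calibration(name): a dict with "fx", "fy", "cx", "cy" (pixels), "R" (3x3) and "t" (3): a world point X has camera coordinates R X + t. Camera axes: x right, y down, z forward; pixel columns grow to the right and rows downward; lengths in m; the calibration is good to about 2 mm. A picture is of the moment at which its call begins. get_calibration takes no time and is no camera call.
- bot.hand_in(): hands the job in, once; it reports no verdict.
The state is a dict: "time_s": time; "joint_positions": joint angles; "qvel": joint speeds; "tau": joint torques, N m; "position": TCP position; "tcp_rot": TCP orientation; "force": force on the tool from outside, world axes, zero at the start; "moment": the same for the moment, N m; "opening": opening from 0.0 (shut) to 1.0 (fully open).
Only numpy, scipy, OpenCV 4.12 (cv2) and the standard library are available. Lean on these libraries where they do the work, as an engineer would, in place of code of your own. Each camera call takes 0.05 s, during which the arm holds its last target. There are 200 camera calls.

## Task

Set the white rack feeder for hand drive: with the screwdriver, turn its slotted mode switch a quarter turn clockwise (seen from above) until it stops, and stand the screwdriver back in the middle hole of its stand. Then fit the black hand wheel fully down on the feeder's square shaft and let go. Touch the feeder and its switch only with the screwdriver and the wheel, not with the gripper, and leave the other things on the bench where they are.

Things in the scene. Friction and masses are not known exactly. Their poses are not given: they have to be found in the camera images.
- feeder: Rack feeder, fixed to the bench: white box 180 x 280 x 70 mm (its x, y, z) with a grey rail 16 mm wide and 22 mm high along its +x edge. Origin at the centre of its underside. On its flat top are the mode switch (at x -20, y +75 mm) and the square shaft (at x -20, y -75 mm).
- mode_switch (a joint): Angle of the slotted mode switch, rad: 0 = first end stop (slot along the feeder's y), grows clockwise seen from above to the other stop at 1.571 (slot along the feeder's x). Starts 0 to 0.25 past the first stop. Turns stiffly (0.05 N m), no spring, stays where left.
- dial (a point): Turning face of the mode switch: aluminium disc, 36 mm diameter, a slot right across it 4.5 mm wide (bevelled to 9 mm at the mouth), 8 mm deep, flat floor. Origin on the turning axis in the top face, 86 mm above the feeder's underside; x along the slot, z up. A fixed bezel of 52 mm diameter lies 12 mm below the top face.
- shaft (a point): Square steel shaft, 16 x 16 mm, standing 18 mm out of a round steel collar (56 mm diameter); its last 4 mm taper to 10 x 10 mm. Origin on its axis in the collar's top face, 76 mm above the feeder's underside; x and y square to its flats, z up. Starts turned up to 0.6 rad from the feeder's x; turns only stiffly (0.15 N m).
- wheel: Loose black hand wheel, 0.16 kg, 96 mm over the rim, lying flat. Hub 40 x 40 x 28 mm; blind square bore 18 x 18 mm, 20 mm deep from below, flats along its x and y. Rim and spokes 9 to 21 mm high. On the hub a block to grip, 36 (x) by 20 mm (y), from 28 to 58 mm up. Origin at the centre of the underside, z up; fitted, it meets the shaft's origin.
- stand: White tool stand, fixed, 160 x 56 x 85 mm (x, y, z): top plate 12 mm thick, open sides, base plate 8 mm. Three round holes in a row along x: the middle one (21 mm diameter, at x 0, y 0) holds the screwdriver, the outer ones (at x -55 and +55 mm) capped tubes. Origin at the centre of its underside, z up.
- driver: Loose flat screwdriver, 0.09 kg, 165 mm long, upright in the stand, hung by its collar (origin 10 mm above the stand's). Origin at the blade's tip, z up along the shaft, x along the blade's width. Blade 12 (x) by 3 mm (y); shaft 8 mm diameter to 75 mm; collar 34 mm diameter, 75 to 81 mm; square handle 26 x 26 mm, flats along x and y, 81 to 165 mm. Centre of mass about 104 mm up.
- tube_a: Capped tube, 13 x 86 mm, in the stand's hole at x -55 mm; leave alone. Origin at its foot.
- tube_b: Capped tube, 13 x 86 mm, in the stand's hole at x +55 mm; leave alone. Origin at its foot.
- tube_rack: Loose white rack full of tubes, 75 x 170 mm, 84 mm high; leave alone. Origin under its centre.
- jar: Small capped jar, 48 mm diameter, 60 mm high; leave alone. Origin under its centre.
- label_roll: Paper label roll lying flat, 60 mm diameter, 30 mm high; leave alone. Origin under its centre.
- counter_clicker: Grey hand counter, 70 x 45 x 22 mm; leave alone. Origin under its centre.
- cup: White specimen cup, 60 mm diameter, 55 mm high; leave alone. Origin under its centre.
Mind the look-alikes: they are no part of the job. What is shaped like the stand but pink is not meant.

How it is judged (in metres and radians):
On the way, in this order (a step that is already met when the one before it is completed fails the run):
1. the mode switch has been turned to its far stop with the screwdriver in its slot (value of joint mode_switch above 1.4 rad and horizontal distance between driver and dial below 0.012 m and z of driver in the frame of dial below 0 m), for 0.1 s.
2. the screwdriver stands released in the middle hole of its stand (x of driver in the frame of stand between -0.008 and 0.008 m and y of driver in the frame of stand between -0.008 and 0.008 m and z of driver in the frame of stand between 0.006 and 0.014 m and angle between driver's own z axis and vertical below 0.12 rad and contact force between the fingers and driver below 0.2 N), for 0.2 s.
At the end, for the whole second after the job is handed in: Switch within 0.17 rad of its far stop; screwdriver upright (0.12 rad) in the middle hole of its stand, within 8 mm of centre and 4 mm of its hanging height; hand wheel level on the square shaft, within 4 mm sideways and 3 mm of fully down; both released and at rest (value of joint mode_switch above 1.4 rad and x of driver in the frame of stand between -0.008 and 0.008 m and y of driver in the frame of stand between -0.008 and 0.008 m and z of driver in the frame of stand between 0.006 and 0.014 m and angle between driver's own z axis and vertical below 0.12 rad and horizontal distance between wheel and shaft below 0.004 m and z of wheel in the frame of shaft between -0.003 and 0.003 m and angle between wheel's own z axis and vertical below 0.08 rad and linear speed of each of wheel, driver below 0.02 m/s); the robot touches nothing.
It fails at once if the fingers push the feeder or its switch (contact force between the fingers and feeder above 2 N).
It fails at once if another thing on the bench is moved more than 30 mm (tubes of the stand: taken or knocked out) (distance of any of tube_a, tube_b, tube_rack, jar, label_roll, counter_clicker, cup from where it was at the start of the episode above 0.03 m).
It also fails if it takes over 72 s, if anything falls off the work surface, if the arm or the gripper's body presses on something with over 40 N, if the wrist force passes 120 N, or if a joint passes its speed limit or range.

## Working session

There is one attempt and no reset: what is moved stays moved. The work goes in short steps, Python scripts to look and compute and a tool call to move; the robot and the scene stay as the last step left them, time stands still between calls to the robot, and variables do not carry over. Pictures are saved under pics/ and viewed, about 8 in all and at most 12, crops included, and the job is handed in when it is done.

Besides the shell and the picture viewer there is one more tool, called after "Request:" by a JSON object that holds its "op" and its "data", one argument or row to a line. play_rows: Moves the arm, as the interface text tells. Its arguments: {"type":"object","properties":{"targets":{"type":"array","items":{"type":"array","items":{"type":"number"}}}},"required":["targets"]}

```bash
mkdir -p pics; python3 - <<'E'
from rig import bot
import cv2
for n in("side","top"):
    cv2.imwrite(f"pics/{n}0.png",bot.capture(n)); c=bot.get_calibration(n); print(n,c)
    import numpy as np; R=np.array(c["R"]);print(-R.T@np.array(c["t"]))
print(bot.read_state())
E
```

```text
side {'fx': 393.0364960979184, 'fy': 393.0364960979184, 'cx': 279.25964468820104, 'cy': 219.19789040022724, 'R': array([[ 0.97114308, -0.23778109,  0.0184733 ],
       [-0.12936236, -0.59024352, -0.79679229],
       [ 0.20036589,  0.77140958, -0.60397084]]), 't': array([-0.50721538,  0.13967417,  1.1097653 ])}
[ 0.28828817 -0.89424803  0.79092713]
top {'fx': 378.88019684173366, 'fy': 378.88019684173366, 'cx': 278.02730264342773, 'cy': 207.1376711700472, 'R': array([[-0.00282673, -0.99999193,  0.00285596],
       [-0.99535991,  0.00253893, -0.09618833],
       [ 0.0961803 , -0.00311461, -0.99535906]]), 't': array([0.02461291, 0.51700038, 1.02075926])}
[0.41649409 0.02647936 1.06568108]
{'time_s': 0.1, 'joint_positions': array([ 6.19067537e+01,  3.02741739e+01,  8.21497025e+01,  1.53685338e-03,
        6.76895864e+01, -1.02267100e+01]), 'qvel': array([ 0.00927207,  0.04138117, -0.22763383, -0.0501774 , -0.01551689,
       -0.02377851]), 'tau': array([ 6.77353328e-04, -4.40987206e+01, -1.77149981e+01,  6.35315641e-02,
        5.33780828e-02, -4.22223263e-05]), 'position': array([0.19135747, 0.5942152 , 0.18686018]), 'tcp_rot': array([[-9.51770442e-01,  3.06809573e-01, -9.54429163e-04],
       [ 3.06810827e-01,  9.51768935e-01, -1.73529772e-03],
       [ 3.75990077e-04, -1.94443428e-03, -9.99998039e-01]]), 'force': array([-0.2802875, -0.859088 , -0.0713441]), 'moment': array([-0.03244991, -0.01760284,  0.01277432]), 'opening': 1.0032049182971674}
```

View pics/top0.png

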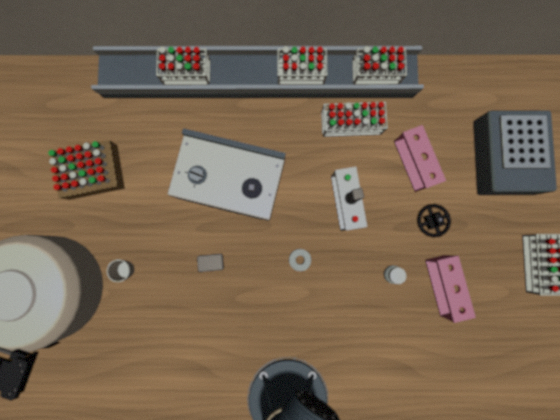

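View pics/side0.png

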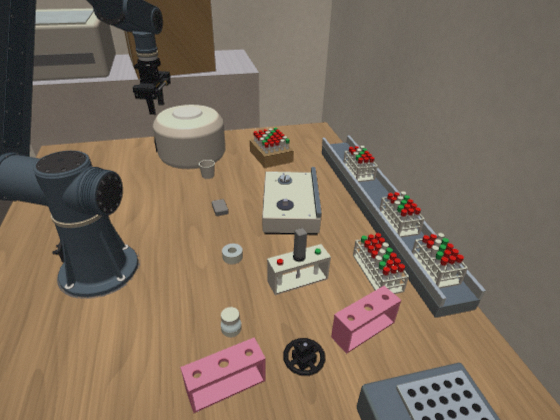

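The top view shows the feeder at about (227,175) with the switch at (197,174) and shaft at (251,187). The white stand is at (349,198) with the driver, and the wheel is at (434,221). The side view agrees: driver handle about (300,243), wheel (305,356). Next is an enlarged composite for measuring.

```bash
cat > h.py <<'E'
from rig import bot
import numpy as np, cv2
def cal(n):
    c=bot.get_calibration(n); return c,np.array(c["R"]),np.array(c["t"])
def ray(n,uv,z):
    c,R,t=cal(n); d=R.T@np.array([(uv[0]-c["cx"])/c["fx"],(uv[1]-c["cy"])/c["fy"],1.]); o=-R.T@t
    return o+d*(z-o[2])/d[2]
def proj(n,X):
    c,R,t=cal(n); p=R@np.array(X,float)+t; return np.array([c["fx"]*p[0]/p[2]+c["cx"],c["fy"]*p[1]/p[2]+c["cy"]])
def crop(im,x,y,w,h,s): return cv2.resize(im[y:y+h,x:x+w],None,fx=s,fy=s,interpolation=cv2.INTER_CUBIC)
E
python3 - <<'E'
from h import *
t=cv2.imread("pics/top0.png"); s=cv2.imread("pics/side0.png")
# panels 400x300: feeder top, stand top, side feeder, side stand ; origins and scale
P=[crop(t,165,125,125,100,3.2)[:300,:400],crop(t,325,155,133,100,3)[:300,:400],crop(s,255,165,80,75,5)[:300,:400] if 0 else crop(s,255,165,80,60,5),crop(s,260,225,80,60,5)]
P=[cv2.copyMakeBorder(p,0,300-p.shape[0],0,400-p.shape[1],cv2.BORDER_CONSTANT) for p in P]
cv2.imwrite("pics/c1.png",np.vstack([np.hstack(P[:2]),np.hstack(P[2:])]))
# feeder white mask top
def big(im,lo,box):
    x,y,w,h=box; r=im[y:y+h,x:x+w]; m=(r.min(2)>lo).astype(np.uint8)
    c=max(cv2.findContours(m,cv2.RETR_EXTERNAL,cv2.CHAIN_APPROX_NONE)[0],key=cv2.contourArea)
    return c+np.array([x,y])
for nm,b in(("feeder",(160,120,130,105)),("stand",(325,160,50,75))):
    c=big(t,150,b); h=cv2.minAreaRect(c); print(nm,h,cv2.contourArea(c)); z=.07 if nm=="feeder" else .085
    bx=cv2.boxPoints(h); Q=np.array([ray("top",p,z) for p in bx]); print(Q.round(4),np.linalg.norm(np.diff(Q,axis=0),axis=1),Q.mean(0))
r=t[195:250,410:460].max(2)<75
c=max(cv2.findContours(r.astype(np.uint8),0,1)[0],key=cv2.contourArea)+np.array([410,195])
e=cv2.minEnclosingCircle(c); print("wheel",e,ray("top",e[0],.021))
E
```

```text
feeder ((225.44119262695312, 176.7353057861328), (103.07764434814453, 59.90629577636719), 14.03624439239502) 5952.0
[[0.5503 0.3141 0.07  ]
 [0.7077 0.279  0.07  ]
 [0.6388 0.0105 0.07  ]
 [0.4833 0.0494 0.07  ]] [0.16125588 0.27719758 0.16027356] [0.59498668 0.16323976 0.07      ]
stand ((350.6839904785156, 198.01199340820312), (60.194950103759766, 20.303497314453125), 79.69515228271484) 899.5
[[ 0.6083 -0.1273  0.085 ]
 [ 0.6179 -0.18    0.085 ]
 [ 0.4621 -0.2044  0.085 ]
 [ 0.4528 -0.1525  0.085 ]] [0.05357255 0.1576609  0.05276802] [ 0.53527142 -0.16606216  0.085     ]
wheel ((433.5, 220.0), 17.066146850585938) [ 0.48062287 -0.40646652  0.021     ]
```

View pics/c1.png

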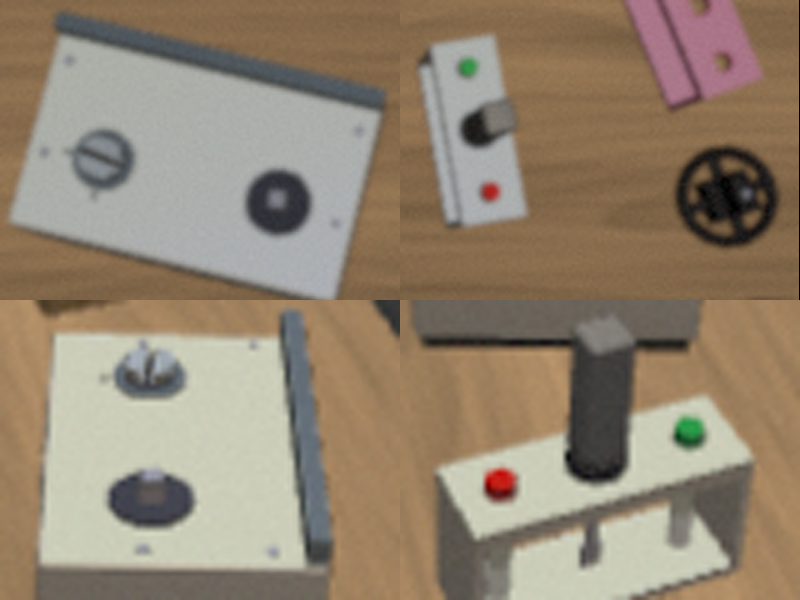

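Composite of the top and side views. Switch disc is at (103,159) in panel 1, with the slot running about 6° clockwise of feeder y. The shaft is at (277,197). The handle's top face is at (497,115) in panel 2, and the wheel's orientation is still unclear. Next I measure these by masks.

```bash
python3 - <<'E'
from h import *
t=cv2.imread("pics/top0.png"); s=cv2.imread("pics/side0.png")
g=cv2.cvtColor(t,6)
def show(n,x,y,w,h): print(n,x,y); print("\n".join(" ".join(f"{v:3d}" for v in r) for r in g[y:y+h,x:x+w]))
show("dial",186,163,23,23); show("handle",344,182,24,26)
P=[crop(t,415,200,40,40,10),crop(s,275,330,60,60,400/60)]
P+=[crop(t,340,180,30,30,400/30)[:200],crop(s,290,225,24,30,400/30)[:200]]
P=[cv2.resize(p,(400,400)) for p in P[:2]]+[cv2.resize(crop(t,240,175,24,12,1),(400,200),interpolation=2),cv2.resize(crop(s,275,170,24,12,1),(400,200),interpolation=2)]
cv2.imwrite("pics/c2.png",np.vstack([np.hstack(P[:2]),np.hstack(P[2:])]))
print("switch pred",proj("top",[.6017,.2389,.086]),proj("side",[.6017,.2389,.086]))
E
```

```text
dial 186 163
175 173 170 174 172 174 173 175 173 170 170 171 171 172 172 174 171 174 170 173 173 174 171
172 173 171 173 174 174 171 169 168 163 162 160 162 167 163 171 171 176 175 173 174 172 175
172 175 171 175 169 170 162 155 150 139 133 131 134 138 146 155 162 173 172 172 171 173 174
173 172 173 171 169 157 144 129 120 110 104 100 101 102 113 126 143 159 171 172 174 172 171
170 172 174 168 153 139 125 118 113 111 106  99  92  92  89 101 115 139 160 173 173 173 177
171 176 168 155 130 122 120 123 128 127 126 122 115 105  97  92  94 115 136 154 169 173 176
173 169 159 138 120 117 127 136 140 139 136 134 132 128 117 103  97  97 110 137 160 170 173
164 160 141 118 102 110 122 130 135 137 141 139 135 136 129 118 103  87  91 118 145 167 173
148 141 124  96  87  88  97 109 120 128 135 138 135 136 138 130 109  88  86 105 136 159 170
135 123 112  98  87  76  77  83  94 105 117 128 132 135 136 130 110  84  78  91 122 151 166
144 128 113 114 112 102  96  83  75  81  86  99 109 123 129 127 110  84  77  87 109 145 166
160 140 115 117 130 132 125 114 104  87  79  76  82  99 107 112 107  90  80
[... 2907 characters left out ...]
  42  62  90 124 144 158 169 167 152 129 118 118 119 120
170 151 121  85  64  46  41  38  41  55  67  97 127 152 168 171 174 170 154 136 121 115 115 117
174 165 147 129 107  87  75  76  79  92 111 133 155 168 171 172 177 172 158 135 118 112 112 112
174 176 169 161 147 133 124 127 130 138 146 160 167 174 173 175 175 173 162 138 120 111 110 110
174 175 172 172 169 164 161 165 164 164 170 172 175 174 172 172 175 174 165 142 122 112 112 110
175 175 176 175 174 175 173 173 173 173 175 174 175 172 173 175 172 174 166 149 124 115 116 113
172 175 172 174 174 174 173 174 178 175 176 171 174 173 173 175 173 175 169 152 128 116 111 114
switch pred [195.65209749 172.93628046] [285.57748627 176.59773792]
```

View pics/c2.png

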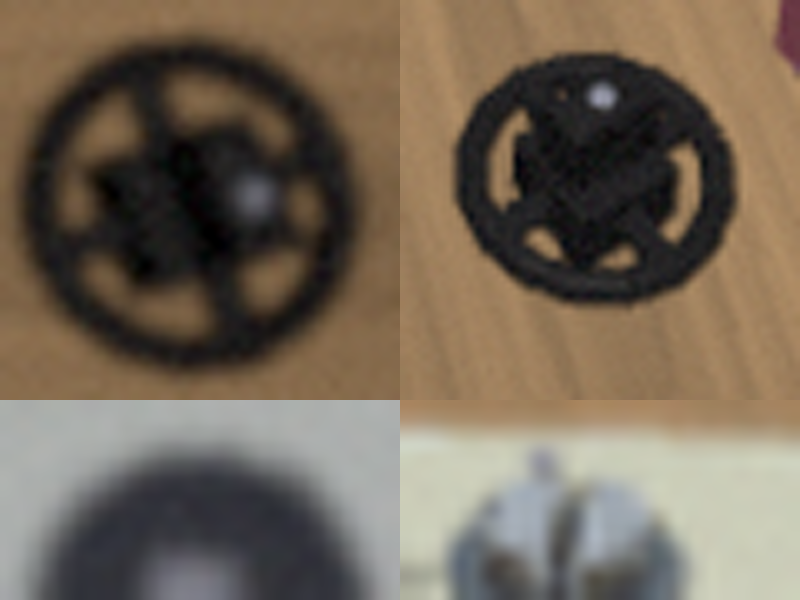

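```bash
python3 - <<'E'
from h import *
t=cv2.imread("pics/top0.png"); s=cv2.imread("pics/side0.png")
def blob(im,x,y,w,h,f):
    r=im[y:y+h,x:x+w].astype(int); m=f(r).astype(np.uint8)
    c=max(cv2.findContours(m,0,1)[0],key=cv2.contourArea)+np.array([x,y]); return c
sat=lambda r:r.max(2)-r.min(2)
f=lambda r:(sat(r)<22)&(r.max(2)>75)&(r.max(2)<150)
for n,im,b,z in(("top",t,(348,184,20,18),.175),("side",s,(290,225,24,15),.175)):
    c=blob(im,*b,f); h=cv2.minAreaRect(c); M=cv2.moments(c); uv=(M["m10"]/M["m00"],M["m01"]/M["m00"])
    Q=np.array([ray(n,p,z) for p in cv2.boxPoints(h)]); e=Q[1]-Q[0]; e2=Q[2]-Q[1]
    print("handle",n,h,uv,ray(n,uv,z),[np.degrees(np.arctan2(v[1],v[0])) for v in(e,e2)],[np.linalg.norm(v) for v in (e,e2)])
print("dial",ray("top",(195.3,173.4),.086))
r=t[178:200,240:265].astype(int); m=((r.max(2)>105)&(np.hypot(*(np.indices(r.shape[:2])-np.array([9,12])[:,None,None]))<7)).astype(np.uint8)
print(r.max(2)[2:18,4:20])
M=cv2.moments(m,True);uv=(240+M["m10"]/M["m00"],178+M["m01"]/M["m00"]);print("shaft",uv,M["m00"],ray("top",uv,.094))
F=np.array([.6028,.1613]);a=np.radians(-14.1);R=np.array([[np.cos(a),-np.sin(a)],[np.sin(a),np.cos(a)]])
print("pred sw",F+R@[-.02,.075],"sh",F+R@[-.02,-.075])
# enhanced
e=lambda p:np.clip(p.astype(float)*4.0-60,0,255).astype(np.uint8)
A=cv2.resize(e(crop(t,415,200,40,40,10)),(400,400));B=cv2.resize(e(crop(s,280,333,50,50,8)),(400,400))
C=cv2.resize(crop(t,238,176,28,20,10),(400,200));D=cv2.resize(crop(s,275,190,24,16,10),(400,200))
cv2.imwrite("pics/c3.png",np.vstack([np.hstack([A,B]),np.hstack([C,D])]))
E
```

```text
handle top ((356.98272705078125, 193.2930908203125), (14.034687995910645, 11.7094144821167), 48.36646270751953) (357.2039800995025, 193.73466003316747) [ 0.53401126 -0.16415092  0.175     ] [np.float64(-48.73736257316698), np.float64(-139.45113853869185)] [np.float64(0.028201677367994758), np.float64(0.03314399226020627)]
handle side ((301.5, 230.5), (11.0, 23.0), 90.0) (301.4286987522282, 229.16310160427807) [ 0.53723931 -0.15980578  0.175     ] [np.float64(-12.40390654468492), np.float64(-107.67607233199865)] [np.float64(0.05876290329366791), np.float64(0.04415498245187686)]
dial [0.60047133 0.23979921 0.086     ]
[[141 121  95  75  61  59  56  60  57  58  58  59  68  81 105 139]
 [116  86  67  60  59  58  63  54  57  57  58  56  54  64  81 112]
 [ 88  66  56  58  58  59  61  59  57  60  59  56  55  59  64  88]
 [ 72  58  60  61  57  69  67  71  64  64  60  59  60  56  60  74]
 [ 63  61  61  57  67  88  97 100  93  85  77  60  57  58  57  61]
 [ 60  58  55  58  78 105 122 124 120 107  82  59  58  54  56  59]
 [ 58  58  58  61  83 114 133 136 132 116  89  66  56  57  62  59]
 [ 55  56  53  64  84 114 132 138 130 118  85  61  59  62  55  57]
 [ 54  58  57  63  85 110 124 132 129 109  81  61  56  60  59  51]
 [ 57  56  60  63  76  97 105 113 111  97  75  60  60  55  58  57]
 [ 53  58  58  55  62  66  74  76  80  72  64  58  57  58  58  58]
 [ 56  56  59  54  53  58  56  59  58  60  58  59  55  55  55  58]
 [ 57  57  60  59  55  56  58  54  56  55  57  54  57  52  57  62]
 [ 70  58  53  57  57  54  60  54  57  58  58  55  57  58  60  74]
 [ 94  72  59  57  56  55  56  57  56  58  55  58  53  58  70  92]
 [130  93  77  62  57  57  53  59  56  57  53  53  60  72  92 123]]
shaft (251.14285714285714, 186.8095238095238) 21.0 [0.56344812 0.09290586 0.094     ]
pred sw [0.60167369 0.2389127 ] sh [0.56513143 0.0934319 ]
```

View pics/c3.png

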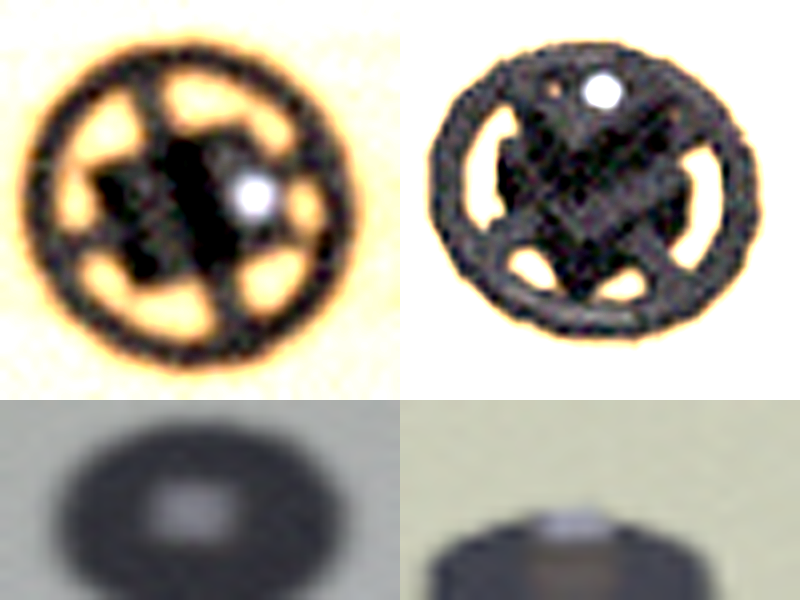

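The enhanced view shows the wheel spokes tilted about 20°, the block on the right by parallax, and a white dot at (253,197). The shaft top is at (190,515) in panel 3. Next I get the handle yaw and block check numerically.

```bash
python3 - <<'E'
from h import *
C=np.array([ray("side",p,.175) for p in [(295,233),(302,236.4),(306.6,233),(298,228.6)]])
for i in range(4):
    v=C[(i+1)%4]-C[i]; print(np.linalg.norm(v).round(4),np.degrees(np.arctan2(v[1],v[0])).round(1))
print(C.mean(0))
for z in(.0,.021,.058): print(z,proj("top",[.4806,-.4065,z]),proj("side",[.4806,-.4065,z]))
print("dot top",415+253/10,200+197/10,"side",280+202/8,333+92/8)
t=cv2.imread("pics/top0.png");r=t[184:204,348:370].astype(int);print((r.max(2)-r.min(2)))
s=cv2.imread("pics/side0.png");r=s[224:242,292:310].astype(int);print(r.max(2))
E
```

```text
0.0211 -51.1
0.0181 34.4
0.0269 126.8
0.0195 -128.4
[ 0.53071112 -0.17288906  0.175     ]
0.0 [430.44878056 220.47281506] [303.99785214 358.99231805]
0.021 [433.51244457 220.0082293 ] [304.5277893  353.53258649]
0.058 [439.21870931 219.14290944] [305.49963338 343.52006408]
dot top 440.3 219.7 side 305.25 344.5
[[ 5  5  5  0  2  4  2  3  5  2  8 25 52 63 66 65 62 64 61 61 63 62]
 [ 3  4  4  3  3  3  1  3  2  5  4 21 46 61 61 62 62 64 64 61 63 62]
 [ 3  3  3  4  3  4  3  2  3  4  3 15 36 54 60 62 60 61 58 59 59 61]
 [ 3  3  3  3  1  2  4  2  4  4  3 12 25 41 50 58 58 59 58 57 58 59]
 [ 4  2  3  4  3  4  3  3  2  3  3 12 17 29 43 56 62 62 58 61 61 62]
 [ 3  3  5  3  3  3  3  5  6  8  9 11 12 19 36 52 59 62 61 62 62 62]
 [ 3  1  3  2  4  6 10  9 10 11 11  9 12 15 28 50 59 61 62 62 59 62]
 [ 3  3  3  2  6 12 12 12 13 11 10 11  9 15 22 45 59 61 63 61 60 62]
 [ 2  1  0  4  6  9 12 13 12 13 12 12 11 11 21 41 57 61 63 60 63 60]
 [ 2  1  1  8  6  8 12 11 12 15 11 12 13 12 16 35 52 60 63 62 61 62]
 [ 3  4  6  6  4  7 14 12 12 13 14 11 11 12 14 27 52 59 62 61 63 63]
 [ 4  3  6  4  8  8 12 13 14 
[... 1243 characters left out ...]
131 128 114  94  93  93]
 [ 22  30  44  53  81 114 131 133 129 129 131 127 121 113 106  55  39  36]
 [103  96  70  57  60  90 118 131 126 119 116 104  97  82  76  69  72  54]
 [169 158 106  58  55  66  91 109 103  87  78  66  64  65  81 120 133 116]
 [171 156 105  57  57  58  61  67  66  62  65  66  67  65  91 146 165 159]
 [172 157 104  60  55  57  62  66  65  65  60  64  64  64  88 144 166 159]
 [175 158 101  59  56  57  63  66  65  67  64  67  61  64  93 153 166 163]
 [179 156  79  54  57  57  61  66  64  61  62  62  65  62 101 166 169 163]
 [180 159  81  58  56  60  60  65  65  62  63  60  64  61  99 163 168 166]
 [182 162  79  55  56  63  62  66  62  65  63  61  65  65 103 158 163 165]]
```

```bash
python3 - <<'E'
from h import *
def yaw(n,C):
    C=np.array([ray(n,p,.175) for p in C]); print(n,C.mean(0)[:2].round(4))
    for i in range(4):
        v=C[(i+1)%4]-C[i]; print(np.linalg.norm(v).round(4),np.degrees(np.arctan2(v[1],v[0])).round(1))
yaw("side",[(295,230.3),(299.5,235.3),(306.2,232.3),(301.8,228)])
yaw("top",[(353.5,191),(360.5,188.7),(362.5,197),(355.5,199.5)])
print(ray("top",(440.3,219.7),.058),ray("side",(305.25,344.5),.058))
print(proj("top",[.535,-.166,.097]),proj("top",[.535,-.166,.085]))
E
```

```text
side [ 0.5327 -0.1682]
0.0221 -75.4
0.021 21.4
0.0198 107.2
0.02 -164.8
top [ 0.5333 -0.166 ]
0.0176 -71.9
0.0203 -167.9
0.0177 109.5
0.0208 11.9
[ 0.47910455 -0.40932189  0.058     ] [ 0.47934789 -0.40876733  0.058     ]
[351.52882416 197.33019746] [350.62720982 197.89132938]
```

Request:
{"op": "play_rows", "data": {
  "targets": [
    [0, 0, 0, 0.04, 0, 0, 0],
    [0, 0, 0, 0.04, 0, 0, 0],
    [0, 0, 0, 0.04, 0, 0, 0],
    [0, 0, 0, 0.04, 0, 0, 0],
    [0, 0.0213, -0.0476, 0, 0, 0, 0.037],
    [0, 0.0213, -0.0476, 0, 0, 0, 0.037],
    [0, 0.0213, -0.0476, 0, 0, 0, 0.037],
    [0, 0.0213, -0.0476, 0, 0, 0, 0.037],
    [0, 0.0213, -0.0476, 0, 0, 0, 0.037],
    [0, 0.0213, -0.0476, 0, 0, 0, 0.037],
    [0, 0.0213, -0.0476, 0, 0, 0, 0.037],
    [0, 0.0213, -0.0476, 0, 0, 0, 0.037]
  ]
}}

```text
time_s: 1.6
position: [0.3622, 0.2125, 0.3475]
tcp_rot: [[-1.0, 0.014, -0.0], [0.014, 1.0, -0.0], [0.0, -0.0, -1.0]]
force: [0.9, 0.0, -0.6]
opening: 1.0
```

Request:
{"op": "play_rows", "data": {
  "targets": [
    [0, 0.0213, -0.0476, 0, 0, 0, 0.037],
    [0, 0.0213, -0.0476, 0, 0, 0, 0.037],
    [0, 0.0213, -0.0476, 0, 0, 0, 0.037],
    [0, 0.0213, -0.0476, 0, 0, 0, 0.037],
    [0, 0.0213, -0.0476, 0, 0, 0, 0.037],
    [0, 0.0213, -0.0476, 0, 0, 0, 0.037],
    [0, 0.0213, -0.0476, 0, 0, 0, 0.037],
    [0, 0.0213, -0.0476, 0, 0, 0, 0.037],
    [0, 0, 0, -0.05, 0, 0, 0],
    [0, 0, 0, -0.05, 0, 0, 0],
    [0, 0, 0, 0, 0, 0, 0]
  ]
}}

```text
time_s: 2.98
position: [0.5291, -0.1651, 0.2436]
tcp_rot: [[-0.961, -0.276, -0.01], [-0.276, 0.961, 0.005], [0.008, 0.008, -1.0]]
force: [0.1, -0.7, 0.2]
opening: 1.001
```

Request:
{"op": "play_rows", "data": {
  "targets": [
    [0, 0, 0, -0.04, 0, 0, 0],
    [0, 0, 0, -0.03, 0, 0, 0],
    [0, 0, 0, 0, 0, 0, 0],
    [0, 0, 0, 0, 0, 0, 0]
  ]
}}

```text
time_s: 3.48
position: [0.5343, -0.1675, 0.1801]
tcp_rot: [[-0.961, -0.277, 0.004], [-0.277, 0.961, -0.002], [-0.003, -0.003, -1.0]]
force: [-0.1, -0.3, 0.1]
opening: 0.999
```

Request:
{"op": "play_rows", "data": {
  "targets": [
    [0, 0, 0, -0.032, 0, 0, 0],
    [0, 0, 0, -0.03, 0, 0, 0],
    [0, 0, 0, 0, 0, 0, 0],
    [1, 0, 0, 0, 0, 0, 0],
    [1, 0, 0, 0, 0, 0, 0],
    [1, 0, 0, 0, 0, 0, 0],
    [1, 0, 0, 0, 0, 0, 0],
    [1, 0, 0, 0, 0, 0, 0],
    [1, 0, 0, 0, 0, 0, 0]
  ]
}}

```text
time_s: 4.6
position: [0.5324, -0.1667, 0.1157]
tcp_rot: [[-0.961, -0.277, -0.0], [-0.277, 0.961, 0.0], [0.0, 0.0, -1.0]]
force: [-0.6, 0.0, 0.5]
opening: 0.405
```

Request:
{"op": "play_rows", "data": {
  "targets": [
    [1, 0, 0, 0.02, 0, 0, 0],
    [1, 0, 0, 0.03, 0, 0, 0],
    [1, 0, 0, 0.03, 0, 0, 0],
    [1, 0, 0, 0.03, 0, 0, 0],
    [1, 0, 0, 0.02, 0, 0, 0],
    [1, 0, 0, 0, 0, 0, 0],
    [1, 0, 0, 0, 0, 0, 0]
  ]
}}

```text
time_s: 5.48
position: [0.5316, -0.1663, 0.2446]
tcp_rot: [[-0.961, -0.276, -0.002], [-0.277, 0.961, 0.001], [0.002, 0.002, -1.0]]
force: [0.3, 0.1, -1.6]
opening: 0.293
```

```bash
python3 - <<'E'
from h import *
st=bot.read_state(); p=st["position"]; print(p,st["force"],st["opening"])
s=bot.capture("side");t=bot.capture("top");cv2.imwrite("pics/s1.png",s);cv2.imwrite("pics/t1.png",t)
# tip expected 138 mm below? grasp: tcp .118 <-> tip .010
tip=p-[0,0,.108]; a=proj("side",tip);b=proj("top",tip);print(a,b)
x,y=int(a[0])-30,int(a[1])-60; u,v=int(b[0])-30,int(b[1])-40
cv2.imwrite("pics/c4.png",np.hstack([cv2.resize(crop(s,x,y,60,80,1),(400,533),interpolation=2),cv2.resize(crop(t,u,v,60,80,1),(400,533),interpolation=2)]));print(x,y,u,v)
E
```

```text
[ 0.53163869 -0.16631949  0.24456963] [ 0.30734758  0.14882772 -1.5901669 ] 0.2932089949857735
[299.25436755 242.74932473] [354.82425249 196.72773362]
269 182 324 156
```

View pics/c4.png

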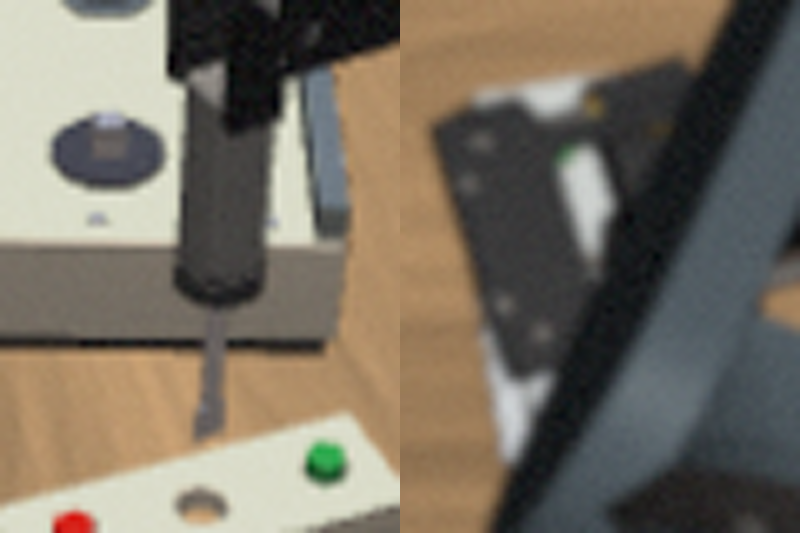

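The side crop shows the tip at (205,437), i.e. side pixel (299.8,247.6), about 15 mm lower in the grip than planned. The driver hangs upright and the blade direction is still ambiguous. I carry it over the feeder with the jaw at 70°, which makes the blade either edge-on or broad to the side camera.

Request:
{"op": "play_rows", "data": {
  "targets": [
    [1, 0, 0, 0.015, 0, 0, 0],
    [1, 0, 0, 0.015, 0, 0, 0],
    [1, 0.0077, 0.0451, 0, 0, 0, -0.07],
    [1, 0.0077, 0.0451, 0, 0, 0, -0.07],
    [1, 0.0077, 0.0451, 0, 0, 0, -0.07],
    [1, 0.0077, 0.0451, 0, 0, 0, -0.07],
    [1, 0.0077, 0.0451, 0, 0, 0, -0.07],
    [1, 0.0077, 0.0451, 0, 0, 0, -0.07],
    [1, 0.0077, 0.0451, 0, 0, 0, -0.07],
    [1, 0.0077, 0.0451, 0, 0, 0, -0.07],
    [1, 0.0077, 0.0451, 0, 0, 0, -0.07],
    [1, 0, 0, 0, 0, 0, 0]
  ]
}}

```text
time_s: 7.08
position: [0.6022, 0.2425, 0.2767]
tcp_rot: [[-0.941, 0.339, 0.002], [0.339, 0.941, 0.001], [-0.001, 0.002, -1.0]]
force: [0.7, -1.0, -0.3]
opening: 0.295
```

Request:
{"op": "play_rows", "data": {
  "targets": [
    [1, 0, 0, 0, 0, 0, 0],
    [1, 0, 0, 0, 0, 0, 0]
  ]
}}

```text
time_s: 7.32
position: [0.6019, 0.2379, 0.2762]
tcp_rot: [[-0.939, 0.344, 0.0], [0.344, 0.939, -0.0], [-0.0, -0.0, -1.0]]
force: [0.1, -0.2, -1.1]
opening: 0.293
```

```bash
python3 - <<'E'
from h import *
st=bot.read_state(); p=st["position"]; print(p,st["opening"],st["joint_positions"].round(1))
s=bot.capture("side");cv2.imwrite("pics/s2.png",s);t=bot.capture("top")
for d in(.108,.124,.124-.075): print(d,proj("side",p-[0,0,d]))
a=proj("side",p-[0,0,.124]); x,y=int(a[0])-25,int(a[1])-35
b=proj("top",p-[0,0,.124]);u,v=int(b[0])-25,int(b[1])-25
cv2.imwrite("pics/c5.png",np.hstack([cv2.resize(crop(s,x,y,50,60,1),(500,600),interpolation=2),cv2.resize(crop(t,u,v,50,60,1),(300,360),interpolation=2).copy() if 0 else cv2.copyMakeBorder(cv2.resize(crop(t,u,v,50,50,1),(300,300),interpolation=2),0,300,0,0,0)]));print(x,y,u,v)
E
```

```text
[0.60185815 0.23786065 0.27619574] 0.2931440368186308 [ 11.7  27.5  72.4  -0.   80.1 -58.2]
0.108 [286.39500917 155.52288879]
0.124 [286.25496796 159.77882447]
0.049 [286.92973435 139.27227267]
261 124 165 142
```

View pics/c5.png

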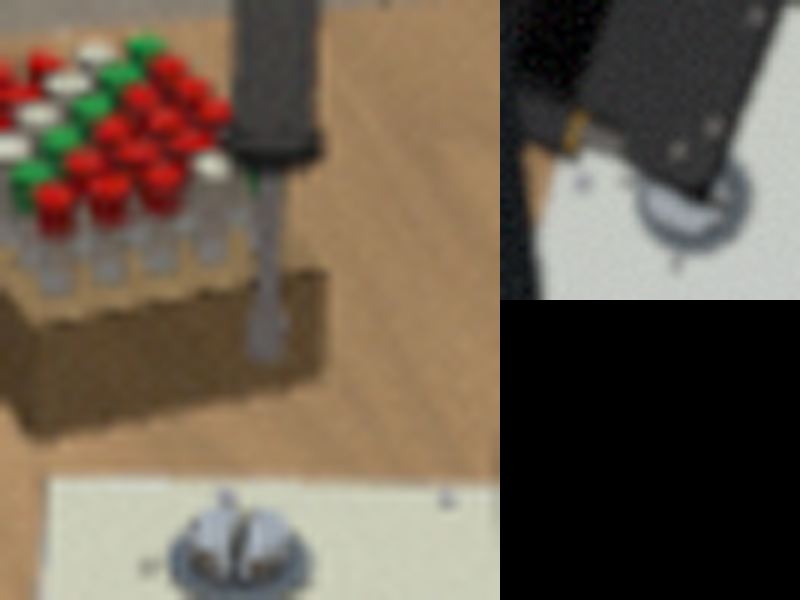

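The side crop shows the blade broad at (265,330), so it is perpendicular to the jaw. The tip sits at (262,362), as expected at 124 mm below the TCP, with the collar about 5 mm off towards +u. The dial slot is at (240,545). I turn −90° to line the blade up and descend.

Request:
{"op": "play_rows", "data": {
  "targets": [
    [1, 0, 0, 0, 0, 0, -0.157],
    [1, 0, 0, 0, 0, 0, -0.157],
    [1, 0, 0, 0, 0, 0, -0.157],
    [1, 0, 0, 0, 0, 0, -0.157],
    [1, 0, 0, 0, 0, 0, -0.157],
    [1, 0, 0, 0, 0, 0, -0.157],
    [1, 0, 0, 0, 0, 0, -0.157],
    [1, 0, 0, 0, 0, 0, -0.157],
    [1, 0, 0, 0, 0, 0, -0.157],
    [1, 0, 0, 0, 0, 0, -0.157],
    [1, 0, 0, -0.02, 0, 0, 0],
    [1, 0, 0, -0.02, 0, 0, 0]
  ]
}}

```text
time_s: 8.93
position: [0.6022, 0.2382, 0.2359]
tcp_rot: [[0.343, 0.939, 0.001], [0.939, -0.343, 0.0], [0.001, 0.001, -1.0]]
force: [-0.1, -0.6, -1.3]
opening: 0.295
```

Request:
{"op": "play_rows", "data": {
  "targets": [
    [1, -0.001, 0.002, -0.01, 0, 0, 0],
    [1, 0, 0, 0, 0, 0, 0],
    [1, 0, 0, 0, 0, 0, 0],
    [1, 0, 0, 0, 0, 0, 0]
  ]
}}

```text
time_s: 9.43
position: [0.6014, 0.2413, 0.2268]
tcp_rot: [[0.342, 0.94, 0.002], [0.94, -0.342, 0.0], [0.001, 0.002, -1.0]]
force: [-0.2, -0.3, -0.9]
opening: 0.291
```

```bash
python3 - <<'E'
from h import *
st=bot.read_state(); p=st["position"]; print(p,st["tcp_rot"][:,1],st["joint_positions"].round(1),st["force"])
s=bot.capture("side");cv2.imwrite("pics/s3.png",s)
print(proj("side",p-[0,0,.124]),proj("side",[.6003,.2395,.086]))
cv2.imwrite("pics/c6.png",cv2.resize(crop(s,262,130,50,55,1),(500,550),interpolation=2))
E
```

```text
[0.60141036 0.24125942 0.22675393] [ 0.93969296 -0.34201547  0.00159902] [12.  29.8 76.1  0.  74.  32. ] [-0.20881837 -0.31073748 -0.91162242]
[285.46184574 172.06745805] [285.14339898 176.55353433]
```

View pics/c6.png

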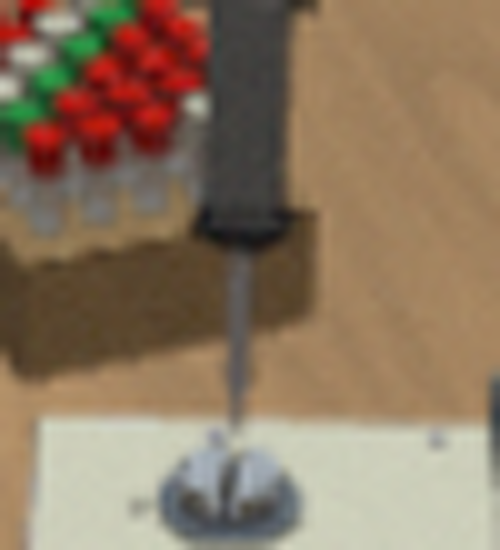

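The crop shows the blade edge-on, with its tip at (236,430) directly over the slot at about (232,480). It is aligned, so I lower it.

Request:
{"op": "play_rows", "data": {
  "targets": [
    [1, -0.0006, 0, -0.006, 0, 0, 0],
    [1, 0, 0, -0.006, 0, 0, 0],
    [1, 0, 0, -0.004, 0, 0, 0],
    [1, 0, 0, 0, 0, 0, 0]
  ]
}}

```text
time_s: 9.98
position: [0.5998, 0.2411, 0.209]
tcp_rot: [[0.342, 0.94, -0.001], [0.94, -0.342, -0.0], [-0.001, -0.001, -1.0]]
force: [0.7, 0.0, -0.5]
opening: 0.29
```

Request:
{"op": "play_rows", "data": {
  "targets": [
    [1, 0, 0, -0.003, 0, 0, 0],
    [1, 0, 0, -0.002, 0, 0, 0],
    [1, 0, 0, 0, 0, 0, 0]
  ]
}}

```text
time_s: 10.35
position: [0.6001, 0.2411, 0.2046]
tcp_rot: [[0.342, 0.94, -0.0], [0.94, -0.342, -0.0], [-0.0, -0.0, -1.0]]
force: [-0.9, -0.1, -1.4]
opening: 0.293
```

Request:
{"op": "play_rows", "data": {
  "targets": [
    [1, 0, 0, -0.002, 0, 0, 0],
    [1, 0, 0, 0, 0, 0, 0]
  ]
}}

```text
time_s: 10.6
position: [0.6001, 0.2411, 0.2026]
tcp_rot: [[0.342, 0.94, -0.0], [0.94, -0.342, -0.0], [-0.0, -0.0, -1.0]]
force: [-0.5, -0.1, -1.0]
opening: 0.293
```

Request:
{"op": "play_rows", "data": {
  "targets": [
    [1, 0, 0, -0.0015, 0, 0, 0],
    [1, 0, 0, 0, 0, 0, 0]
  ]
}}

```text
time_s: 10.85
position: [0.6001, 0.2411, 0.2011]
tcp_rot: [[0.342, 0.94, -0.0], [0.94, -0.342, -0.0], [-0.0, -0.0, -1.0]]
force: [0.6, 0.2, -0.5]
opening: 0.294
```

Request:
{"op": "play_rows", "data": {
  "targets": [
    [1, 0, 0, -0.0015, 0, 0, 0],
    [1, 0, 0, 0, 0, 0, 0]
  ]
}}

```text
time_s: 11.1
position: [0.6005, 0.2413, 0.2003]
tcp_rot: [[0.342, 0.94, 0.001], [0.94, -0.342, 0.0], [0.001, 0.001, -1.0]]
force: [-0.2, -0.6, 2.0]
opening: 0.296
```

Request:
{"op": "play_rows", "data": {
  "targets": [
    [1, 0, -0.0003, -0.0005, 0, 0, -0.14],
    [1, 0, -0.0003, 0, 0, 0, -0.14],
    [1, 0.0002, -0.0003, 0, 0, 0, -0.14],
    [1, 0.0002, -0.0003, 0, 0, 0, -0.14],
    [1, 0.0002, -0.0003, 0, 0, 0, -0.14],
    [1, 0.0002, -0.0003, 0, 0, 0, -0.14],
    [1, 0.0002, -0.0003, 0, 0, 0, -0.14],
    [1, 0.0002, -0.0003, 0, 0, 0, -0.14],
    [1, 0.0002, -0.0003, 0, 0, 0, -0.14],
    [1, 0, -0.0003, 0, 0, 0, -0.14]
  ]
}}

```text
time_s: 12.35
position: [0.602, 0.2382, 0.2002]
tcp_rot: [[0.983, -0.182, 0.001], [-0.182, -0.983, 0.0], [0.001, -0.0, -1.0]]
force: [-0.7, -0.5, 3.2]
opening: 0.292
```

```bash
python3 - <<'E'
from h import *
st=bot.read_state(); print(st["moment"],st["force"],st["position"],st["joint_positions"].round(1))
E
```

```text
[-0.09256292  0.32916755  0.11722085] [-0.73203227 -0.48016855  3.24976409] [0.60201348 0.23820357 0.20023067] [ 11.7  31.2  77.9  -0.   70.7 112.2]
```

Request:
{"op": "play_rows", "data": {
  "targets": [
    [1, 0, 0, 0, 0, 0, -0.08],
    [1, 0, 0, 0, 0, 0, -0.08],
    [1, 0, 0, 0, 0, 0, 0]
  ]
}}

```text
time_s: 12.72
position: [0.6019, 0.238, 0.2002]
tcp_rot: [[0.944, -0.331, 0.001], [-0.331, -0.944, -0.0], [0.001, -0.0, -1.0]]
force: [-0.9, -0.5, 4.7]
opening: 0.293
```

```bash
python3 - <<'E'
from h import *
st=bot.read_state(); print(st["moment"],st["force"],st["position"],st["joint_positions"].round(1))
E
```

```text
[-0.21439602  0.38655002  0.05727466] [-0.90795656 -0.51764522  4.68330759] [0.60192577 0.23802099 0.20021839] [ 11.7  31.2  78.   -0.   70.7 121. ]
```

Request:
{"op": "play_rows", "data": {
  "targets": [
    [1, 0, 0, 0, 0, 0, -0.08],
    [1, 0, 0, 0, 0, 0, 0]
  ]
}}

```text
time_s: 12.98
position: [0.6019, 0.2379, 0.2002]
tcp_rot: [[0.914, -0.405, 0.001], [-0.405, -0.914, -0.0], [0.001, -0.0, -1.0]]
force: [-1.6, -1.5, 5.0]
opening: 0.295
```

```bash
python3 - <<'E'
from h import *
st=bot.read_state(); print(st["moment"],st["force"],st["position"],st["tcp_rot"][:,1])
E
```

```text
[-0.29275434  0.44877777  0.01395751] [-1.63957602 -1.54631773  5.04859242] [0.6019318  0.23794459 0.20019933] [-4.04965660e-01 -9.14331887e-01 -1.21249020e-04]
```

Request:
{"op": "play_rows", "data": {
  "targets": [
    [1, 0, 0, 0, 0, 0, -0.08],
    [1, 0, 0, 0, 0, 0, 0]
  ]
}}

```text
time_s: 13.22
position: [0.6018, 0.2379, 0.2002]
tcp_rot: [[0.879, -0.476, 0.001], [-0.476, -0.879, -0.001], [0.001, 0.0, -1.0]]
force: [-1.1, -1.3, 5.0]
opening: 0.297
```

```bash
python3 - <<'E'
from h import *
st=bot.read_state(); print(st["moment"],st["force"],st["position"],st["tcp_rot"][:,1])
E
```

```text
[-0.30801309  0.47943885  0.08022091] [-1.0726144  -1.28884287  5.01104832] [0.60179529 0.2378589  0.20017912] [-4.76413078e-01 -8.79221554e-01  1.93951549e-04]
```

```bash
python3 - <<'E'
from h import *
s=bot.capture("side");t=bot.capture("top");cv2.imwrite("pics/s4.png",s);cv2.imwrite("pics/t4.png",t)
b=proj("top",[.6003,.2395,.086]).astype(int)
cv2.imwrite("pics/c7.png",np.hstack([cv2.resize(crop(s,265,140,40,50,1),(400,500),interpolation=2),cv2.resize(crop(t,b[0]-20,b[1]-25,40,50,1),(400,500),interpolation=2)]))
E
```

```text
(no output)
```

View pics/c7.png

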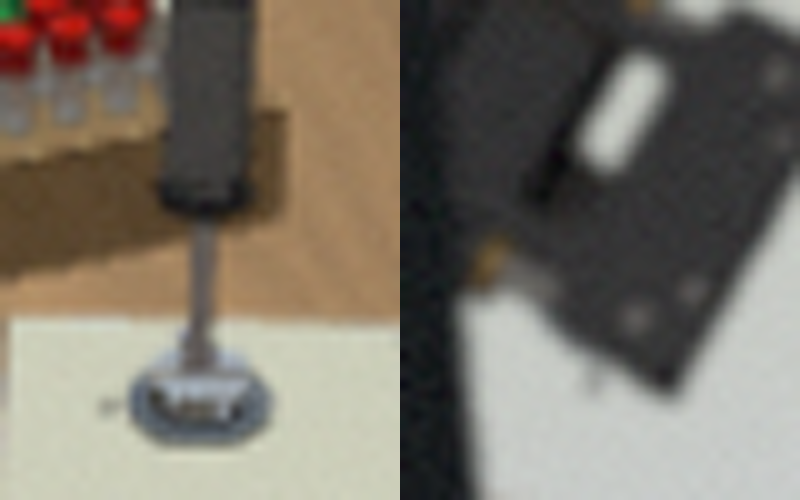

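The crop shows the dial's slot now lying across the view at (195,385), so it has turned to the far stop. I ease back, lift and carry the driver to the stand.

Request:
{"op": "play_rows", "data": {
  "targets": [
    [1, 0, 0, 0, 0, 0, 0.06],
    [1, 0, 0, 0, 0, 0, 0.06],
    [1, 0, 0, 0.01, 0, 0, 0],
    [1, 0, 0, 0.02, 0, 0, 0],
    [1, 0, 0, 0.02, 0, 0, 0],
    [1, 0, 0, 0.02, 0, 0, 0],
    [1, 0, 0, 0, 0, 0, 0]
  ]
}}

```text
time_s: 14.2
position: [0.6028, 0.2385, 0.2711]
tcp_rot: [[0.929, -0.369, 0.004], [-0.369, -0.929, 0.001], [0.003, -0.002, -1.0]]
force: [0.0, 0.1, -0.5]
opening: 0.293
```

Request:
{"op": "play_rows", "data": {
  "targets": [
    [1, -0.007, -0.0448, 0, 0, 0, 0.073],
    [1, -0.007, -0.0448, 0, 0, 0, 0.073],
    [1, -0.007, -0.0448, 0, 0, 0, 0.073],
    [1, -0.007, -0.0448, 0, 0, 0, 0.073],
    [1, -0.007, -0.0448, 0, 0, 0, 0.073],
    [1, -0.007, -0.0448, 0, 0, 0, 0.073],
    [1, -0.007, -0.0448, 0, 0, 0, 0.073],
    [1, -0.007, -0.0448, 0, 0, 0, 0.073],
    [1, -0.007, -0.0448, 0, 0, 0, 0.073],
    [1, 0, 0, 0, 0, 0, 0],
    [1, 0, 0, 0, 0, 0, 0],
    [1, 0, 0, 0, 0, 0, 0]
  ]
}}

```text
time_s: 15.7
position: [0.5385, -0.1636, 0.2688]
tcp_rot: [[0.961, 0.276, -0.001], [0.276, -0.961, 0.001], [-0.0, -0.001, -1.0]]
force: [-0.9, -0.4, -0.3]
opening: 0.294
```

```bash
python3 - <<'E'
from h import *
st=bot.read_state(); p=st["position"]; print(p,st["tcp_rot"][:,1],st["opening"],st["joint_positions"].round(1))
s=bot.capture("side");t=bot.capture("top");cv2.imwrite("pics/s5.png",s);cv2.imwrite("pics/t5.png",t)
for z in(.122,.047):print(proj("side",p-[0,0,z]))
print("hole",proj("side",[.535,-.166,.085]))
A=cv2.resize(crop(s,270,195,60,75,1),(400,500),interpolation=2); B=cv2.resize(crop(t,165,125,125,100,1),(400,320),interpolation=2); 
cv2.imwrite("pics/c8.png",np.hstack([A,cv2.copyMakeBorder(B,0,180,0,0,0)]))
E
```

```text
[ 0.53846289 -0.16361901  0.26884061] [ 0.27637253 -0.96104997 -0.00108325] 0.294477892333482 [-28.3  20.5  85.2   0.   74.4  45.7]
[301.7295598  238.63547859]
[303.36137901 215.02369967]
hole [299.4833088  257.35051393]
```

View pics/c8.png

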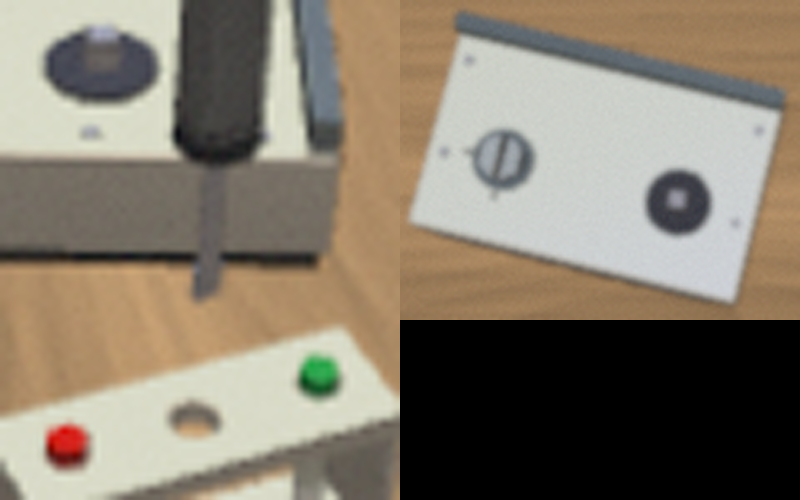

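The side crop shows the tip at (203,298) and hole at (195,420), aligned when projected down to the hole's height. The top crop shows the slot running from about (505,135) to (497,185), near feeder x. I'll measure that slot angle and lower the driver.

```bash
python3 - <<'E'
from h import *
g=cv2.cvtColor(cv2.imread("pics/t5.png"),6).astype(float)
for nm,f in(("now","pics/t5.png"),("start","pics/top0.png")):
    g=cv2.cvtColor(cv2.imread(f),6).astype(float)
    y,x=np.mgrid[163:186,184:208]; c=(195.5,173.4); P=g[163:186,184:208]
    best=[]
    for a in np.arange(0,180,1.):   # profile along a line through several offsets
        d=np.array([np.cos(np.radians(a)),np.sin(np.radians(a))]); n=np.array([-d[1],d[0]])
        r=np.linspace(-5.5,5.5,23)
        v=min(cv2.remap(g.astype(np.float32),np.float32([c[0]+d[0]*r+n[0]*o]),np.float32([c[1]+d[1]*r+n[1]*o]),1).mean() for o in np.arange(-1.5,1.6,.25))
        best.append((v,a))
    best.sort(); uv=[np.array(c)+k*np.array([np.cos(np.radians(best[0][1])),np.sin(np.radians(best[0][1]))]) for k in(-5,5)]
    w=[ray("top",p,.086) for p in uv]; e=w[1]-w[0]; print(nm,best[:4],np.degrees(np.arctan2(e[1],e[0]))%180)
E
```

```text
now [(np.float32(103.93215), np.float64(104.0)), (np.float32(104.008194), np.float64(103.0)), (np.float32(104.223206), np.float64(105.0)), (np.float32(104.269615), np.float64(102.0))] 167.16220004326536
start [(np.float32(82.06059), np.float64(21.0)), (np.float32(82.08305), np.float64(22.0)), (np.float32(82.14003), np.float64(23.0)), (np.float32(82.1917), np.float64(20.0))] 68.7533150678591
```

Request:
{"op": "play_rows", "data": {
  "targets": [
    [1, 0, -0.0015, -0.03, 0, 0, 0],
    [1, 0, 0, -0.03, 0, 0, 0],
    [1, 0, 0, -0.025, 0, 0, 0],
    [1, 0, 0, -0.02, 0, 0, 0],
    [1, 0, 0, -0.015, 0, 0, 0],
    [1, 0, 0, 0, 0, 0, 0],
    [1, 0, 0, 0, 0, 0, 0]
  ]
}}

```text
time_s: 16.68
position: [0.5393, -0.1667, 0.15]
tcp_rot: [[0.961, 0.276, 0.001], [0.276, -0.961, -0.001], [0.001, 0.001, -1.0]]
force: [-0.2, -0.6, 0.4]
opening: 0.296
```

Request:
{"op": "play_rows", "data": {
  "targets": [
    [1, 0, 0, -0.008, 0, 0, 0],
    [1, 0, 0, -0.006, 0, 0, 0],
    [1, 0, 0, 0, 0, 0, 0],
    [1, 0, 0, 0, 0, 0, 0]
  ]
}}

```text
time_s: 17.18
position: [0.5386, -0.1666, 0.1353]
tcp_rot: [[0.961, 0.275, 0.0], [0.275, -0.961, -0.0], [0.0, 0.0, -1.0]]
force: [-0.2, -0.2, -0.4]
opening: 0.295
```

Request:
{"op": "play_rows", "data": {
  "targets": [
    [1, 0, 0, -0.002, 0, 0, 0],
    [1, 0, 0, -0.001, 0, 0, 0],
    [1, 0, 0, 0, 0, 0, 0]
  ]
}}

```text
time_s: 17.55
position: [0.5387, -0.1666, 0.1324]
tcp_rot: [[0.961, 0.275, 0.0], [0.275, -0.961, -0.0], [0.0, 0.0, -1.0]]
force: [0.3, 0.4, 0.2]
opening: 0.292
```

Request:
{"op": "play_rows", "data": {
  "targets": [
    [1, 0, 0, -0.001, 0, 0, 0],
    [1, 0, 0, -0.0005, 0, 0, 0],
    [1, 0, 0, 0, 0, 0, 0]
  ]
}}

```text
time_s: 17.92
position: [0.5391, -0.1666, 0.1324]
tcp_rot: [[0.961, 0.275, 0.002], [0.275, -0.961, -0.0], [0.001, 0.001, -1.0]]
force: [-1.9, 1.0, 8.4]
opening: 0.296
```

Request:
{"op": "play_rows", "data": {
  "targets": [
    [0.3, 0, 0, 0, 0, 0, 0],
    [0, 0, 0, 0, 0, 0, 0],
    [0, 0, 0, 0, 0, 0, 0],
    [0, 0, 0, 0, 0, 0, 0],
    [0, 0, 0, 0, 0, 0, 0],
    [0, 0, 0, 0, 0, 0, 0],
    [0, 0, 0, 0, 0, 0, 0]
  ]
}}

```text
time_s: 18.8
position: [0.5386, -0.1665, 0.1307]
tcp_rot: [[0.961, 0.275, -0.0], [0.275, -0.961, 0.0], [-0.0, -0.0, -1.0]]
force: [-0.1, -0.1, -0.4]
opening: 0.969
```

Request:
{"op": "play_rows", "data": {
  "targets": [
    [0, 0, 0, 0.03, 0, 0, 0],
    [0, 0, 0, 0.04, 0, 0, 0],
    [0, 0, 0, 0.04, 0, 0, 0],
    [0, 0, 0, 0.04, 0, 0, 0],
    [0, 0, 0, 0.02, 0, 0, 0]
  ]
}}

```text
time_s: 19.42
position: [0.5395, -0.167, 0.3035]
tcp_rot: [[0.961, 0.275, 0.004], [0.275, -0.961, -0.002], [0.003, 0.003, -1.0]]
force: [1.1, 0.3, -0.3]
opening: 1.001
```

Request:
{"op": "play_rows", "data": {
  "targets": [
    [0, -0.01, -0.04, 0, 0, 0, 0.012],
    [0, -0.01, -0.04, 0, 0, 0, 0.012],
    [0, -0.01, -0.04, 0, 0, 0, 0.012],
    [0, -0.01, -0.04, 0, 0, 0, 0.012],
    [0, -0.01, -0.04, 0, 0, 0, 0.012],
    [0, -0.01, -0.04, 0, 0, 0, 0.01],
    [0, 0, 0, 0, 0, 0, 0],
    [0, 0, 0, 0, 0, 0, 0]
  ]
}}

```text
time_s: 20.42
position: [0.4784, -0.4059, 0.3004]
tcp_rot: [[0.94, 0.341, -0.0], [0.341, -0.94, 0.001], [0.0, -0.001, -1.0]]
force: [1.3, 0.0, -0.4]
opening: 1.0
```

```bash
python3 - <<'E'
from h import *
st=bot.read_state(); print(st["position"],st["tcp_rot"][:,1],st["joint_positions"].round(1))
S=[];T=[]
for i in range(6): S.append(bot.capture("side").astype(float));T.append(bot.capture("top").astype(float))
s=np.mean(S,0);t=np.mean(T,0);cv2.imwrite("pics/s6.png",s);cv2.imwrite("pics/t6.png",t)
g=t[178:198,240:264].max(2)
U=cv2.resize(g.astype(np.float32),None,fx=10,fy=10,interpolation=2)
for th in(80,90,100,110):
    m=((U>th)).astype(np.uint8); m[:30]=0;m[-60:]=0;m[:,:50]=0;m[:,-60:]=0
    c=max(cv2.findContours(m,0,1)[0],key=cv2.contourArea); h=cv2.minAreaRect(c); M=cv2.moments(c)
    uv=np.array([M["m10"],M["m01"]])/M["m00"]; uv=(uv+.5)/10-.5+[240,178]; 
    print(th,h[1],h[2],uv,ray("top",uv,.094), ray("top",uv,.092))
s8=s.clip(0,255).astype(np.uint8);t8=t.clip(0,255).astype(np.uint8)
p=proj("side",[.5636,.093,.085]).astype(int);q=proj("top",[.5636,.093,.09]).astype(int); d=proj("side",[.535,-.166,.1]).astype(int);dt=proj("top",[.535,-.166,.1]).astype(int)
f=lambda im,c,w:cv2.resize(crop(im,c[0]-w,c[1]-w,2*w,2*w,1),(300,300),interpolation=2)
w=[439,219]
cv2.imwrite("pics/c9.png",np.vstack([np.hstack([f(s8,p,10),f(t8,q,10)]),np.hstack([f(s8,d,28),f(t8,dt,28)])]))
E
```

```text
[ 0.47842696 -0.40591115  0.3004063 ] [ 0.34147061 -0.93989139 -0.00141308] [-50.5  24.7  73.3   0.   82.1  19.5]
80 (70.40738677978516, 71.48114013671875) 4.398705005645752 [251.03290588 186.66158734] [0.56383569 0.09319208 0.094     ] [0.56413896 0.09332939 0.092     ]
90 (62.616294860839844, 65.107666015625) 4.763641834259033 [251.0369333  186.69601711] [0.56374562 0.09318129 0.094     ] [0.56404871 0.09331858 0.092     ]
100 (57.78135681152344, 58.92131042480469) 4.085616588592529 [251.05577648 186.70557079] [0.56372052 0.0931324  0.094     ] [0.56402355 0.09326959 0.092     ]
110 (53.0, 52.0) 90.0 [251.06604781 186.68682722] [0.56376948 0.093106   0.094     ] [0.56407261 0.09324314 0.092     ][ WARN:0@9.486] global loadsave.cpp:1063 imwrite_ Unsupported depth image for selected encoder is fallbacked to CV_8U.
```

View pics/c9.png

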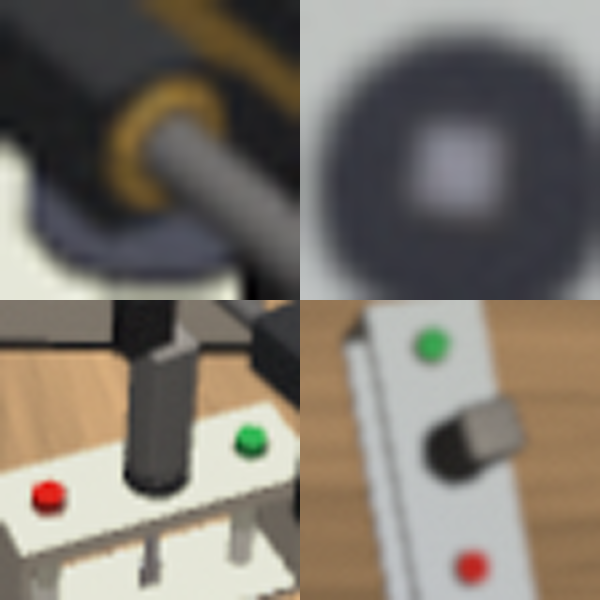

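The lower panels show the driver upright in the stand's middle hole, with handle at (160,400) and both tubes in place. In the top panel the shaft is a square near (457,170), within a few degrees of the image axes. The arm blocks it in the side view.

```bash
python3 - <<'E'
from h import *
for f in("top0","t5","t6"):
    t=cv2.imread(f"pics/{f}.png"); g=t.max(2).astype(float)
    y,x=np.mgrid[178:196,242:261]; 
    cx,cy=251.05,186.69
    r=np.hypot(x-cx,y-cy); w=np.where(r<6.3,(g[178:196,242:261]-58).clip(0),0)
    for k in range(5): cx=(w*x).sum()/w.sum();cy=(w*y).sum()/w.sum()
    r=np.hypot(x-cx,y-cy);ph=np.arctan2(y-cy,x-cx)
    z=(w*r**4*np.exp(4j*ph)).sum(); print(f,cx,cy,"img angle",(np.degrees(np.angle(-z))/4),abs(z)/(w*r**4).sum())
s=cv2.imread("pics/side0.png");p=proj("side",[.5638,.0931,.085]).astype(int);print(p);print(s[p[1]-11:p[1]+9,p[0]-9:p[0]+10].max(2))
E
```

```text
top0 251.04518211157216 186.64499769479022 img angle 5.47538321371142 0.14504667855506992
t5 251.01424711373127 186.60550233357898 img angle -1.136427189904054 0.06313693396432617
t6 251.0088902513795 186.591048436542 img angle 4.889793089898773 0.06469369355341431
[285 201]
[[206 205 203 207 204 206 205 206 206 203 204 206 204 206 204 205 203 208
  207]
 [206 206 207 206 204 206 206 206 205 204 204 205 204 205 204 206 205 208
  206]
 [204 205 202 207 204 203 206 203 205 204 207 205 205 206 206 205 204 207
  204]
 [205 206 205 205 205 205 204 204 206 206 205 207 204 205 204 204 203 205
  208]
 [205 203 206 207 204 205 204 206 206 203 204 206 204 205 204 205 206 206
  203]
 [206 206 204 205 204 207 206 205 204 204 205 208 204 205 207 204 204 209
  204]
 [206 205 206 203 205 206 206 206 205 206 205 205 205 206 204 204 204 205
  205]
 [205 205 204 205 206 206 205 206 205 204 200 206 205 205 206 205 206 207
  203]
 [206 206 204 207 204 203 192 188 192 189 184 197 205 203 207 202 205 204
  209]
 [207 207 204 202 185 170 139 136 170 172 168 158 178 188 201 206 204 206
  203]
 [207 201 186 166 110  78  82 123 163 159 157 133  82 112 157 185 198 206
  204]
 [199 175 113  77  77  77  77  90 106 104 100  91  73  79  87 111 164 199
  206]
 [184 112  81  80  79  77  73  81  84  88  89  83  81  79  84  78 100 168
  206]
 [155  78  79  78  79  78  77  91  93  94  93  88  79  78  82  80  86 137
  202]
 [153  76  72  81  75  78  80  90  94  94  94  90  82  82  80  81  82 117
  197]
 [144  76  81  77  79  75  81  84  88  87  88  81  81  80  79  79  79 108
  181]
 [163  76  76  78  77  78  77  79  78  77  81  79  80  79  81  78  74 124
  206]
 [195 139  69  73  73  75  77  79  78  79  79  78  79  78  78  73  88 158
  203]
 [204 193 126  77  63  70  74  75  75  73  76  75  74  68  71 100 157 205
  205]
 [206 205 196 151 123  97  63  65  62  60  66  63  69  91 136 167 205 206
  203]]
```

Request:
{"op": "play_rows", "data": {
  "targets": [
    [0, 0.0008, -0.003, -0.05, 0, 0, 0],
    [0, 0, 0, -0.05, 0, 0, 0],
    [0, 0, 0, -0.05, 0, 0, 0],
    [0, 0, 0, -0.04, 0, 0, 0],
    [0, 0, 0, -0.03, 0, 0, 0],
    [0, 0, 0, -0.02, 0, 0, 0],
    [0, 0, 0, -0.01, 0, 0, 0],
    [0, 0, 0, 0, 0, 0, 0],
    [0, 0, 0, 0, 0, 0, 0]
  ]
}}

```text
time_s: 22.15
position: [0.48, -0.4102, 0.0518]
tcp_rot: [[0.94, 0.342, 0.001], [0.342, -0.94, -0.002], [0.001, 0.002, -1.0]]
force: [0.1, -0.3, 0.4]
opening: 0.998
```

Request:
{"op": "play_rows", "data": {
  "targets": [
    [0, -0.0007, 0.001, -0.01, 0, 0, 0],
    [0, 0, 0, -0.007, 0, 0, 0],
    [0, 0, 0, 0, 0, 0, 0],
    [1, 0, 0, 0, 0, 0, 0],
    [1, 0, 0, 0, 0, 0, 0],
    [1, 0, 0, 0, 0, 0, 0],
    [1, 0, 0, 0, 0, 0, 0],
    [1, 0, 0, 0, 0, 0, 0],
    [1, 0, 0, 0, 0, 0, 0],
    [1, 0, 0, 0, 0, 0, 0],
    [1, 0, 0, 0, 0, 0, 0],
    [1, 0, 0, 0, 0, 0, 0]
  ]
}}

```text
time_s: 23.65
position: [0.4787, -0.4086, 0.0337]
tcp_rot: [[0.94, 0.342, -0.0], [0.342, -0.94, 0.0], [-0.0, -0.0, -1.0]]
force: [0.3, -0.4, -0.6]
opening: 0.068
```

Request:
{"op": "play_rows", "data": {
  "targets": [
    [1, 0, 0, 0, 0, 0, 0],
    [1, 0, 0, 0, 0, 0, 0]
  ]
}}

```text
time_s: 23.9
position: [0.4787, -0.4085, 0.0337]
tcp_rot: [[0.94, 0.342, 0.0], [0.342, -0.94, 0.0], [0.0, -0.0, -1.0]]
force: [-0.1, 0.2, -1.0]
opening: 0.002
```

```bash
python3 - <<'E'
from h import *
st=bot.read_state(); print(st["position"],st["opening"])
s=bot.capture("side");t=bot.capture("top");cv2.imwrite("pics/s7.png",s);cv2.imwrite("pics/t7.png",t)
s0=cv2.imread("pics/side0.png")
p=proj("side",st["position"]);print("tcp px",p)
# rim outline lower part: compare dark masks in side before/after, column extents below the gripper
for im in(s0,s):
    m=(im.max(2)<70); 
    print([ (y,*np.flatnonzero(m[y,270:345])[[0,-1]]+270) if m[y,270:345].any() else y for y in range(340,376,4)])
    ys=np.flatnonzero(m[:,300:310].any(1)[345:385])+345; print("bottom",ys.max())
d=cv2.absdiff(s,s0).max(2)[335:376,275:340]; print("changed",(d>40).sum())
cv2.imwrite("pics/c10.png",np.hstack([cv2.resize(crop(s,262,315,80,70,1),(400,350),interpolation=2),cv2.resize(np.clip(crop(s,262,315,80,70,1)*3.0-40,0,255).astype(np.uint8),(400,350),interpolation=2)]))
E
```

```text
[ 0.47869709 -0.40852256  0.03373688] 0.0023046363244296954
tcp px [304.29635036 351.08636225]
[(340, np.int64(294), np.int64(312)), (344, np.int64(288), np.int64(318)), (348, np.int64(285), np.int64(321)), (352, np.int64(284), np.int64(323)), (356, np.int64(284), np.int64(324)), (360, np.int64(284), np.int64(324)), (364, np.int64(286), np.int64(322)), (368, np.int64(289), np.int64(320)), (372, np.int64(293), np.int64(316))]
bottom 375
[(340, np.int64(294), np.int64(344)), (344, np.int64(288), np.int64(344)), (348, np.int64(285), np.int64(338)), (352, np.int64(284), np.int64(332)), (356, np.int64(284), np.int64(326)), (360, np.int64(284), np.int64(324)), (364, np.int64(286), np.int64(322)), (368, np.int64(289), np.int64(320)), (372, np.int64(294), np.int64(316))]
bottom 374
changed 499
```

The fingers shut on nothing, yet the wheel's outline has not moved. My last picture has to show why.

```bash
python3 - <<'E'
from h import *
s=cv2.imread("pics/s7.png");t=cv2.imread("pics/t7.png");t0=cv2.imread("pics/top0.png");s0=cv2.imread("pics/side0.png")
e=lambda p:np.clip(p.astype(float)*3.5-40,0,255).astype(np.uint8)
z=lambda im,x,y,w,h:cv2.resize(crop(im,x,y,w,h,1),(400,300),interpolation=2)
a=lambda im:e(z(im,270,325,80,60))
cv2.imwrite("pics/c11.png",np.vstack([np.hstack([z(s,262,300,107,80),a(s)]),np.hstack([e(z(t,395,185,80,60)),e(z(s0,280,333,50,38))])]))
E
```

```text
(no output)
```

View pics/c11.png

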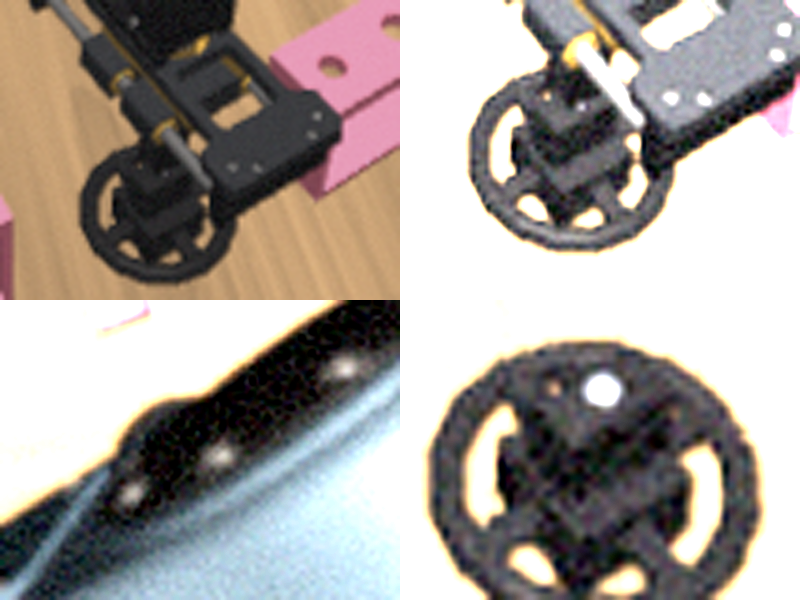

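The picture shows the fingers standing right at the wheel's block, with block and rim where they were. The shut reading disagrees with that, so I test with a small lift.

Request:
{"op": "play_rows", "data": {
  "targets": [
    [1, 0, 0, 0.01, 0, 0, 0],
    [1, 0, 0, 0.015, 0, 0, 0],
    [1, 0, 0, 0.015, 0, 0, 0],
    [1, 0, 0, 0, 0, 0, 0],
    [1, 0, 0, 0, 0, 0, 0]
  ]
}}

```text
time_s: 24.62
position: [0.4786, -0.4084, 0.074]
tcp_rot: [[0.94, 0.342, 0.0], [0.342, -0.94, -0.0], [0.0, 0.0, -1.0]]
force: [-0.7, -0.1, -1.2]
opening: 0.005
```

```bash
python3 - <<'E'
from h import *
st=bot.read_state(); print(st["position"],st["opening"],st["force"])
s=bot.capture("side");cv2.imwrite("pics/s8.png",s);t=bot.capture("top");cv2.imwrite("pics/t8.png",t)
m=(s.max(2)<70)
print([ (y,*np.flatnonzero(m[y,270:345])[[0,-1]]+270) if m[y,270:345].any() else y for y in range(320,376,4)])
ys=np.flatnonzero(m[:,300:310].any(1)[345:385])+345; print("bottom",ys.max())
g=s[318:378,278:330].max(2)[::2,::2]; print("\n".join("".join("#" if v<30 else "+" if v<45 else "-" if v<70 else "." for v in r) for r in s[318:378,278:330].max(2)))
E
```

```text
[ 0.47864031 -0.40843776  0.07400693] 0.005069234647154207 [-0.67183123 -0.07197646 -1.24035865]
[(320, np.int64(299), np.int64(344)), (324, np.int64(300), np.int64(344)), (328, np.int64(300), np.int64(344)), (332, np.int64(303), np.int64(344)), (336, np.int64(320), np.int64(340)), (340, np.int64(294), np.int64(333)), (344, np.int64(288), np.int64(326)), (348, np.int64(285), np.int64(321)), (352, np.int64(284), np.int64(323)), (356, np.int64(284), np.int64(323)), (360, np.int64(284), np.int64(324)), (364, np.int64(286), np.int64(322)), (368, np.int64(289), np.int64(320)), (372, np.int64(294), np.int64(316))]
bottom 374
...................-++++-----...--.-+++---.........-
....................++#+----.....+-.-++----.......--
.....................###++-......#--.-++-----...----
.....................-++++.......+++-..++-----------
......................-++-.......-##...-++----------
.......................++-........+-....-+----------
......................-+++-..-...........-----------
......................-#+++--+...........-----------
......................-#+++###+.........---------
[... 2006 characters left out ...]
++-+.......
........-++--++-....-#######++#+++--....++-++.......
.........+++--+......########+--++-+-..+--++-.......
..........+++--+-....-#####+-...-+-+-++-++++........
...........+++----....+###+......+++++---+-.........
............-++--------+#+-......+++--+++-..........
.............+++------++++---..++-----+++...........
..............-+++-------------+----++++............
................+++++------------+++++-.............
...................-#++++--+++--++++................
.....................++++++++++++-..................
....................................................
....................................................
....................................................
```

The lift left the wheel behind. The closed fingertips appear at v≈333, while the reported TCP projects to about 339, so they end roughly 30 mm above it. That also explains the high grip on the driver. I open the gripper and check where the tips are when open.

Request:
{"op": "play_rows", "data": {
  "targets": [
    [0, 0, 0, 0, 0, 0, 0],
    [0, 0, 0, 0, 0, 0, 0],
    [0, 0, 0, 0, 0, 0, 0],
    [0, 0, 0, 0, 0, 0, 0],
    [0, 0, 0, 0, 0, 0, 0],
    [0, 0, 0, 0, 0, 0, 0],
    [0, 0, 0, 0, 0, 0, 0],
    [0, 0, 0, 0, 0, 0, 0],
    [0, 0, 0, 0, 0, 0, 0],
    [0, 0, 0, 0, 0, 0, 0]
  ]
}}

```text
time_s: 25.98
position: [0.4787, -0.4085, 0.0738]
tcp_rot: [[0.94, 0.342, 0.0], [0.342, -0.94, 0.0], [0.0, 0.0, -1.0]]
force: [0.4, -0.7, -1.0]
opening: 0.982
```

```bash
python3 - <<'E'
from h import *
st=bot.read_state(); p=st["position"];j=st["tcp_rot"][:,1]; print(p,st["opening"])
s=bot.capture("side");cv2.imwrite("pics/s9.png",s)
for k in(-.0585,-.0435,.0435,.0585):
    for dz in(0,.03): print(k,dz,proj("side",p+j*k+[0,0,dz]).round(1))
print(256,296); print("\n".join(f"{292+i} "+"".join("#" if v<30 else "+" if v<45 else "-" if v<70 else "." for v in r) for i,r in enumerate(s[292:378,262:345].max(2))))
E
```

```text
[ 0.47870627 -0.40854236  0.0737652 ] 0.9822640344959327
-0.0585 0 [289.8 321.5]
-0.0585 0.03 [290.3 312.8]
-0.0435 0 [293.7 326.1]
-0.0435 0.03 [294.2 317.4]
0.0435 0 [317.9 354.9]
0.0435 0.03 [319.  346.3]
0.0585 0 [322.4 360.3]
0.0585 0.03 [323.7 351.7]
256 296
292 ............-+#++---.....+--++++###-..#######+#####+###########-...................
293 .............-++++-......++---+-+##+-+++######++########+##+###....................
294 ..............-+++.......+++--++++#+++#######+########+###++##+....................
295 ...............+++.......+##+..+++###++#+##############-.++-----...................
296 ................-+........+##-.-++++##++#############+....-------..................
297 .................+-........+++-.-+++###++##########+-.....--------.................
298 ..................-.........+##-.-+++##+++#######+--......---------................
299 ............................-+#+-.-++++##+#####+--.......---++++---................
300 .............................-++-..+#+++##++##+-........--+++#++++---..............
301 ...............................-----+++
[... 6032 characters left out ...]
 .............................-++------++++--...++-----++-..........................
371 ..............................-+++-----------------+-+++...........................
372 ................................-++++-------------++++-............................
373 ...................................++++--+-----+++++...............................
374 .....................................++++++++++++-.................................
375 ...................................................................................
376 ...................................................................................
377 ...................................................................................
```

Request:
{"op": "play_rows", "data": {
  "targets": [
    [0, 0, 0, -0.02, 0, 0, 0],
    [0, 0, 0, -0.02, 0, 0, 0],
    [0, 0, 0, -0.015, 0, 0, 0],
    [0, 0, 0, 0, 0, 0, 0],
    [0, 0, 0, -0.006, 0, 0, 0],
    [0, 0, 0, 0, 0, 0, 0],
    [0, 0, 0, -0.006, 0, 0, 0],
    [0, 0, 0, 0, 0, 0, 0],
    [0, 0, 0, 0, 0, 0, 0]
  ]
}}

```text
time_s: 27.15
position: [0.4787, -0.4086, 0.0068]
tcp_rot: [[0.94, 0.342, 0.0], [0.342, -0.94, -0.0], [0.0, 0.0, -1.0]]
force: [-0.0, 0.1, 0.3]
opening: 1.0
```

```bash
python3 - <<'E'
from h import *
st=bot.read_state(); p=st["position"];j=st["tcp_rot"][:,1];n=np.cross(j,[0,0,1]); print(p,st["force"])
s=bot.capture("side");cv2.imwrite("pics/s10.png",s);s0=cv2.imread("pics/side0.png")
for dz in(.025,.03,.035,.04): print(dz,[proj("side",p+j*k+n*q+[0,0,dz]).round(1).tolist() for k in(-.0585,-.0435,.0435,.0585) for q in(-.0095,.0095)])
d=cv2.absdiff(s,s0).max(2)
print("\n".join(f"{320+i} "+"".join(("#" if dd>35 else ".") for dd in r) for i,r in enumerate(d[320:378,270:345])))
E
```

```text
[ 0.47871457 -0.40857066  0.00679661] [-0.0256842   0.12822339  0.28301735]
0.025 [[292.5, 331.3], [285.8, 335.0], [296.3, 335.8], [289.5, 339.6], [319.9, 364.3], [312.9, 368.7], [324.2, 369.6], [317.2, 374.1]]
0.03 [[292.6, 329.9], [285.8, 333.7], [296.4, 334.5], [289.6, 338.3], [320.0, 363.0], [313.0, 367.3], [324.4, 368.3], [317.4, 372.7]]
0.035 [[292.7, 328.6], [285.9, 332.3], [296.5, 333.1], [289.7, 336.9], [320.2, 361.6], [313.2, 366.0], [324.7, 366.9], [317.6, 371.4]]
0.04 [[292.8, 327.2], [286.0, 330.9], [296.6, 331.8], [289.7, 335.6], [320.4, 360.3], [313.4, 364.6], [324.9, 365.6], [317.8, 370.0]]
320 .#....#....#..###########################################...##.............
321 ......###......##############################.############...##............
322 ..#.###......#..##.########################..#############.................
323 ....##..........###.#######################################................
324 ....#.##.........###########################################...............
325 ...#.#..##.......##############################....##########..............
326 .#
[... 3453 characters left out ...]
....................................................#......#
370 ...#.........#......................................##..#.....##...##.#.#.#
371 .............#..#..#.........................................#......##.#...
372 ...#.....#.....#.##.#.................................###...#..#..#..#.####
373 ....#..........##................................#.....#....#..###...##.#..
374 ....#......#....#..................................#.....#...####..#.###...
375 ..............#........#......................#.#.#.....#......##.#...##...
376 ....#............###..........................#..#......#.....#...#....#...
377 ....................##..#......................................####.##....#
```

Request:
{"op": "play_rows", "data": {
  "targets": [
    [0, 0, 0, -0.005, 0, 0, 0],
    [0, 0, 0, -0.004, 0, 0, 0],
    [0, 0, 0, 0, 0, 0, 0],
    [1, 0, 0, 0, 0, 0, 0],
    [1, 0, 0, 0, 0, 0, 0],
    [1, 0, 0, 0, 0, 0, 0],
    [1, 0, 0, 0, 0, 0, 0],
    [1, 0, 0, 0, 0, 0, 0],
    [1, 0, 0, 0, 0, 0, 0],
    [1, 0, 0, 0, 0, 0, 0],
    [1, 0, 0, 0, 0, 0, 0],
    [1, 0, 0, 0, 0, 0, 0]
  ]
}}

```text
time_s: 28.7
position: [0.4786, -0.4084, -0.0023]
tcp_rot: [[0.94, 0.342, -0.0], [0.342, -0.94, 0.0], [-0.0, -0.0, -1.0]]
force: [-0.5, 0.1, 0.2]
opening: 0.229
```

Request:
{"op": "play_rows", "data": {
  "targets": [
    [1, 0, 0, 0, 0, 0, 0],
    [1, 0, 0, 0, 0, 0, 0]
  ]
}}

```text
time_s: 28.95
position: [0.4786, -0.4085, -0.0023]
tcp_rot: [[0.94, 0.342, -0.0], [0.342, -0.94, 0.0], [-0.0, -0.0, -1.0]]
force: [-0.6, 0.5, 0.3]
opening: 0.225
```

Gripped: the opening of 0.225 matches the 20 mm block. I lift above the driver's height and carry it to the shaft, turning 23° clockwise.

Request:
{"op": "play_rows", "data": {
  "targets": [
    [1, 0, 0, 0.02, 0, 0, 0],
    [1, 0, 0, 0.045, 0, 0, 0],
    [1, 0, 0, 0.05, 0, 0, 0],
    [1, 0, 0, 0.05, 0, 0, 0],
    [1, 0, 0, 0.05, 0, 0, 0],
    [1, 0, 0, 0.01, 0, 0, 0],
    [1, 0, 0, 0, 0, 0, 0]
  ]
}}

```text
time_s: 29.82
position: [0.4785, -0.4084, 0.2234]
tcp_rot: [[0.94, 0.342, 0.001], [0.342, -0.94, -0.001], [0.0, 0.001, -1.0]]
force: [0.6, 0.1, -1.5]
opening: 0.231
```

Request:
{"op": "play_rows", "data": {
  "targets": [
    [1, 0.0071, 0.0418, 0, 0, 0, -0.0335],
    [1, 0.0071, 0.0418, 0, 0, 0, -0.0335],
    [1, 0.0071, 0.0418, 0, 0, 0, -0.0335],
    [1, 0.0071, 0.0418, 0, 0, 0, -0.0335],
    [1, 0.0071, 0.0418, 0, 0, 0, -0.0335],
    [1, 0.0071, 0.0418, 0, 0, 0, -0.0335],
    [1, 0.0071, 0.0418, 0, 0, 0, -0.0335],
    [1, 0.0071, 0.0418, 0, 0, 0, -0.0335],
    [1, 0.0071, 0.0418, 0, 0, 0, -0.0335],
    [1, 0.0071, 0.0418, 0, 0, 0, -0.0335],
    [1, 0.0071, 0.0418, 0, 0, 0, -0.0335],
    [1, 0.0071, 0.0418, 0, 0, 0, -0.0335]
  ]
}}

```text
time_s: 31.32
position: [0.562, 0.0944, 0.2199]
tcp_rot: [[0.999, -0.054, -0.006], [-0.054, -0.999, 0.0], [-0.006, 0.0, -1.0]]
force: [0.5, 0.9, -1.4]
opening: 0.228
```

Request:
{"op": "play_rows", "data": {
  "targets": [
    [1, 0, 0, -0.04, 0, 0, 0],
    [1, 0, 0, -0.03, 0, 0, 0],
    [1, 0, 0, -0.02, 0, 0, 0],
    [1, 0, 0, 0, 0, 0, 0],
    [1, 0, 0, 0, 0, 0, 0],
    [1, 0, 0, 0, 0, 0, 0]
  ]
}}

```text
time_s: 32.08
position: [0.5645, 0.0929, 0.1334]
tcp_rot: [[0.999, -0.053, 0.001], [-0.053, -0.999, -0.0], [0.001, -0.0, -1.0]]
force: [1.1, -0.8, -0.9]
opening: 0.223
```

```bash
python3 - <<'E'
from h import *
st=bot.read_state(); p=st["position"];j=st["tcp_rot"][:,1]; print(p,st["opening"],st["force"],j)
s=bot.capture("side");cv2.imwrite("pics/s11.png",s)
c=p+[0,0,.0023+.015]
a=proj("side",c);print("wheel mid pred",a)
x0,y0=int(a[0])-35,int(a[1])-25
m=s.max(2)
print(x0);print("\n".join(f"{y0+i} "+"".join("#" if v<45 else "+" if v<70 else "-" if v<110 else "." for v in r) for i,r in enumerate(m[y0:y0+60,x0:x0+70])))
E
```

```text
[0.56447729 0.09294449 0.13344024] 0.2225949368072066 [ 1.12226786 -0.80262501 -0.92656198] [-5.33042251e-02 -9.98578319e-01 -1.27181106e-05]
wheel mid pred [286.3322288  183.82478894]
251
158 .....--------------------#+++++++++++++++++++++++++++++-..............
159 ......-------------------####++++++++++++++++++++++++-++-.............
160 .......------------------##+-#+++-+++-++++++++++++++++++-.............
161 ........-----------------##--#++++++--+++++++++#+#######-.............
162 .........----------------++--###++######################-.............
163 ..........----------------+--+##########################+.............
164 ...........---------------++-###########################-.............
165 ............-------------..--+##########################-.............
166 ............--------.........-##########################-.............
167 .............---.............-#########################+..............
168 .............................-#######################+++....-.........
169 .............................+##+####################+#+....-.........
170 .......
[... 2888 characters left out ...]
...................-.....
209 ..............................-++++++--..........................-....
210 .................................................................-....
211 .................................................................-....
212 .................................................................-....
213 .................................................................+----
214 .................................................................+----
215 .................................................................-----
216 .................................................................--++-
217 ..................................................................----
```

```bash
python3 - <<'E'
from h import *
p=bot.read_state()["position"]; print(p)
print("pred collar .5638,.0931:",proj("side",[.5638,.0931,.076]),"pred wheel",proj("side",p+[0,0,.0173]))
s0=cv2.imread("pics/side0.png");s=cv2.imread("pics/s11.png")
def ell(im,x,y,w,h,th,f=8):
    U=cv2.resize(im[y:y+h,x:x+w].max(2).astype(np.float32),None,fx=f,fy=f,interpolation=2)
    c=max(cv2.findContours((U<th).astype(np.uint8),0,1)[0],key=cv2.contourArea); b=cv2.boundingRect(c)
    e=cv2.fitEllipse(c); g=lambda q:((q[0]+.5)/f-.5+x,(q[1]+.5)/f-.5+y)
    return g(e[0]),np.array(e[1])/f,g((b[0]+b[2]/2,b[1]+b[3]/2)),np.array(b[2:])/f
for th in(110,140,160): 
    print("collar s0",ell(s0,272,190,26,20,th)); print("collar s11",ell(s,272,197,26,16,th))
for th in(60,90,120): print("rim",ell(s,265,177,45,20,th)[2:])
E
```

```text
[0.56450752 0.09299464 0.13359059]
pred collar .5638,.0931: [285.4233519  203.84713521] pred wheel [286.33910004 183.77336661]
collar s0 ((284.65625858306885, 204.71345043182373), array([ 9.90042782, 17.17325211]), (284.75, 204.5), array([16.625, 10.125]))
collar s11 ((284.6625919342041, 204.7896900177002), array([ 9.94331741, 16.94881439]), (284.8125, 204.6875), array([16.5 , 10.25]))
collar s0 ((284.65002632141113, 204.56577110290527), array([10.48093414, 17.92046738]), (284.75, 204.25), array([17.375, 10.625]))
collar s11 ((284.6854667663574, 204.7322244644165), array([10.72953415, 17.56256294]), (284.8125, 204.625), array([17.25 , 11.125]))
collar s0 ((284.6582832336426, 204.45543670654297), array([10.8595686 , 18.40686417]), (284.8125, 204.0625), array([18., 11.]))
collar s11 ((284.6936435699463, 204.6796464920044), array([11.22144318, 17.96692085]), (284.8125, 204.5), array([17.75 , 11.625]))
rim ((286.375, 184.5625), array([29.375, 16.   ]))
rim ((286.5, 184.6875), array([30.125, 16.25 ]))
rim ((286.5625, 184.8125), array([30.75, 16.5 ]))
```

The wheel rim agrees with the prediction. The collar reads about 2 mm lower in x in the side view than in the top view, so I aim in between and lower, watching the force.

Request:
{"op": "play_rows", "data": {
  "targets": [
    [1, -0.001, 0, -0.02, 0, 0, 0],
    [1, 0, 0, -0.015, 0, 0, 0],
    [1, 0, 0, -0.007, 0, 0, 0],
    [1, 0, 0, 0, 0, 0, 0],
    [1, 0, 0, -0.002, 0, 0, 0],
    [1, 0, 0, 0, 0, 0, 0]
  ]
}}

```text
time_s: 32.88
position: [0.5632, 0.0931, 0.0891]
tcp_rot: [[0.999, -0.053, 0.001], [-0.053, -0.999, -0.0], [0.001, 0.0, -1.0]]
force: [-0.1, 0.4, -2.0]
opening: 0.225
```

Request:
{"op": "play_rows", "data": {
  "targets": [
    [1, 0, 0, -0.002, 0, 0, 0],
    [1, 0, 0, 0, 0, 0, 0]
  ]
}}

```text
time_s: 33.12
position: [0.5627, 0.0931, 0.0871]
tcp_rot: [[0.999, -0.053, -0.0], [-0.053, -0.999, 0.0], [-0.0, -0.0, -1.0]]
force: [-1.4, 0.0, 1.4]
opening: 0.227
```

Request:
{"op": "play_rows", "data": {
  "targets": [
    [1, 0, 0, -0.002, 0, 0, 0],
    [1, 0, 0, 0, 0, 0, 0]
  ]
}}

```text
time_s: 33.38
position: [0.5622, 0.0932, 0.0842]
tcp_rot: [[0.999, -0.053, -0.001], [-0.053, -0.999, 0.0], [-0.001, -0.0, -1.0]]
force: [-1.5, -0.0, -0.6]
opening: 0.225
```

Request:
{"op": "play_rows", "data": {
  "targets": [
    [1, -0.0012, 0, -0.001, 0, 0, 0],
    [1, 0, 0, -0.002, 0, 0, 0],
    [1, 0, 0, -0.002, 0, 0, 0],
    [1, 0, 0, 0, 0, 0, 0]
  ]
}}

```text
time_s: 33.88
position: [0.562, 0.0932, 0.0795]
tcp_rot: [[0.999, -0.053, 0.0], [-0.053, -0.999, 0.0], [0.0, -0.0, -1.0]]
force: [0.5, 1.5, -1.6]
opening: 0.227
```

Request:
{"op": "play_rows", "data": {
  "targets": [
    [1, 0, 0, -0.002, 0, 0, 0],
    [1, 0, 0, -0.002, 0, 0, 0],
    [1, 0, 0, 0, 0, 0, 0]
  ]
}}

```text
time_s: 34.25
position: [0.5619, 0.0932, 0.0756]
tcp_rot: [[0.999, -0.053, 0.0], [-0.053, -0.999, 0.0], [0.0, -0.0, -1.0]]
force: [1.3, 2.0, -2.7]
opening: 0.226
```

Sliding on freely. The last 2 mm remain.

Request:
{"op": "play_rows", "data": {
  "targets": [
    [1, 0, 0, -0.0015, 0, 0, 0],
    [1, 0, 0, 0, 0, 0, 0],
    [1, 0, 0, -0.001, 0, 0, 0],
    [1, 0, 0, 0, 0, 0, 0]
  ]
}}

```text
time_s: 34.75
position: [0.562, 0.0932, 0.0737]
tcp_rot: [[0.999, -0.053, 0.001], [-0.053, -0.999, 0.0], [0.001, -0.0, -1.0]]
force: [0.0, 2.9, 3.1]
opening: 0.225
```

Request:
{"op": "play_rows", "data": {
  "targets": [
    [1, 0, 0, -0.001, 0, 0, 0],
    [1, 0, 0, 0, 0, 0, 0]
  ]
}}

```text
time_s: 35.0
position: [0.562, 0.0932, 0.0736]
tcp_rot: [[0.999, -0.053, 0.001], [-0.053, -0.999, 0.0], [0.001, -0.0, -1.0]]
force: [-1.4, 4.5, 8.8]
opening: 0.228
```

It bottomed exactly at the predicted TCP height of 0.0737, with the force rising. I release and retreat.

Request:
{"op": "play_rows", "data": {
  "targets": [
    [0.7, 0, 0, 0.001, 0, 0, 0],
    [0.4, 0, 0, 0, 0, 0, 0],
    [0, 0, 0, 0, 0, 0, 0],
    [0, 0, 0, 0, 0, 0, 0],
    [0, 0, 0, 0, 0, 0, 0],
    [0, 0, 0, 0, 0, 0, 0],
    [0, 0, 0, 0, 0, 0, 0],
    [0, 0, 0, 0, 0, 0, 0]
  ]
}}

```text
time_s: 36.0
position: [0.5617, 0.0931, 0.0733]
tcp_rot: [[0.999, -0.053, 0.0], [-0.053, -0.999, -0.0], [0.0, 0.0, -1.0]]
force: [0.5, 0.4, -0.3]
opening: 0.969
```

Request:
{"op": "play_rows", "data": {
  "targets": [
    [0, 0, 0, 0.03, 0, 0, 0],
    [0, 0, 0, 0.04, 0, 0, 0],
    [0, 0, 0, 0.05, 0, 0, 0],
    [0, 0, 0, 0.05, 0, 0, 0],
    [0, 0, 0, 0.04, 0, 0, 0],
    [0, -0.04, 0.03, 0, 0, 0, 0],
    [0, -0.04, 0.03, 0, 0, 0, 0],
    [0, -0.04, 0.04, 0, 0, 0, 0],
    [0, 0, 0.05, 0, 0, 0, 0],
    [0, 0, 0.05, 0, 0, 0, 0],
    [0, 0, 0.05, 0, 0, 0, 0],
    [0, 0, 0, 0, 0, 0, 0]
  ]
}}

```text
time_s: 37.5
position: [0.4411, 0.3459, 0.283]
tcp_rot: [[0.999, -0.049, 0.0], [-0.049, -0.999, 0.001], [0.0, -0.001, -1.0]]
force: [0.7, -1.0, 0.3]
opening: 1.001
```

```bash
python3 - <<'E'
from h import *
st=bot.read_state();print(st["position"],st["force"],st["time_s"])
s=bot.capture("side");t=bot.capture("top");cv2.imwrite("pics/s12.png",s);cv2.imwrite("pics/t12.png",t)
W=[.562,.0932]
for n,im in(("side",s),("top",t)):
    a=proj(n,[*W,.091]);x,y=int(a[0])-25,int(a[1])-22
    m=im[y:y+44,x:x+50].max(2); d=proj(n,[*W,.134])
    print(n,"pred rim",a,"dot",d); print(x); print("\n".join(f"{y+i} "+"".join("#" if v<45 else "+" if v<80 else "-" if v<120 else "." for v in r) for i,r in enumerate(m)))
# changes elsewhere
for n,im in(("top0",t),("side0",s)):
    D=cv2.absdiff(im,cv2.imread(f"pics/{n}.png")).max(2); k,l,b,c=cv2.connectedComponentsWithStats((cv2.medianBlur(D,3)>45).astype(np.uint8))
    print(n,[r.tolist() for r in b[1:] if r[4]>12])
E
```

```text
[0.44113189 0.34593627 0.28299623] [ 0.7126384  -1.01486273  0.31617913] 37.5
side pred rim [284.99577527 199.99608195] dot [285.37586916 188.48653366]
259
177 ..................................................
178 ....................-.............................
179 ...................--+-.......-...................
180 ...................--+------.---..................
181 ...................---++----.+--..................
182 ....................-----+++----..................
183 .....................----------...................
184 ..................................................
185 ..................................................
186 ..................................................
187 .............................--...................
188 .....................-+##+--+##+..................
189 .....................####+--+###-.................
190 .....................###########-.................
191 .....................###########+.................
192 ...................-+###########+.................
193 .................-################+-..............
194 .....
[... 3803 characters left out ...]
....
206 ...............................................-..
207 ..................................................
208 ..................................................
top0 [[234, 169, 36, 37, 576], [0, 170, 149, 250, 18708], [248, 185, 7, 5, 28], [417, 204, 34, 34, 782], [0, 351, 11, 11, 70], [316, 398, 8, 9, 50], [282, 407, 22, 6, 71], [332, 410, 8, 10, 28]]
side0 [[0, 0, 48, 206, 3093], [34, 0, 47, 55, 2421], [87, 0, 75, 49, 1825], [166, 0, 25, 7, 109], [202, 0, 47, 110, 2438], [133, 58, 38, 57, 1139], [30, 65, 47, 93, 3670], [23, 160, 5, 8, 26], [92, 167, 31, 48, 767], [270, 187, 31, 22, 439], [90, 189, 5, 5, 19], [69, 214, 30, 12, 116], [304, 251, 3, 10, 19], [283, 338, 43, 38, 1202]]
```

```bash
python3 -c "
from rig import bot
print(bot.read_state()['time_s'],bot.hand_in())"
```

```text
the job is handed in; nothing more can be done
37.6 None
```

The job is handed in at 37.6 s. The switch is turned, the screwdriver is back in the middle hole of the white stand, and the hand wheel is fully down on the shaft and released. The hand-in gives no verdict.

**Last checks**
- **Switch:** measured in the top view after the driver was lifted out, the slot lay within about 1.3° of the feeder's x, roughly 1.55 rad. I did not measure it again at the end.
- **Screwdriver:** it set down with a clear contact force at the expected hanging height. A picture after release showed it upright in the middle hole with both tubes in place. A comparison with the start images at the end showed only a small change beside it.
- **Wheel:** it bottomed at the predicted height (TCP 0.0737 m) with the force rising. Its rim and white dot lie within about 1 pixel (roughly 3 mm) of the fitted, level position in the side view.
- **Bench:** that comparison showed no change at the other things, apart from areas the arm covered.

**What failed or disagreed**
- **Fingertips:** the real fingertips end about 35 mm above the reported TCP. I gripped the driver only near the top of its handle. The first wheel grasp closed on nothing above the block, and I corrected the height.
- **Driver lift:** I lifted before the fingers had fully closed, so the driver slipped about 14 mm in the grip; I allowed for this afterwards.
- **Shaft position:** the two cameras differed by about 2 mm in the shaft's x. Contact force showed the side view was the better one.

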